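# Hand-wind the sushi belt: take off the unsold jars, send out the fresh plates

### The arm

A 6-joint arm with a two-finger parallel gripper is mounted at the origin on the work surface. World frame = base frame: x ahead of the robot, y to its left, z up, the work surface at z = 0. Lengths are in mm, angles in degrees, forces in N, time in s.
With the tool pointing down it reaches from about 350 to 850 mm from the base axis. Payload 8.1 kg.
Tool frame: the origin (TCP) lies midway between the tips of the shut fingers; the grasp point (between the pads) lies 19 mm behind it (r.grasp_offset is the distance from the TCP to the grasp point, in mm); z points along the fingers, x is the direction in which the jaws open and shut, and the axes are right-handed (so a half turn about z gives the same grasp; the last joint's range is limited). The gripper opens to 85 mm and grips with 20 to 120 N. Pads are 22 mm wide; open, the fingers measure 114 mm over their backs; the gripper's body (76 mm by 85 mm) begins 54 mm behind the grasp point. The pads swing forward as they close: fully open they stand 13 mm farther back than shut.
Start: joints at [-71.07, 7.471, 85.268, -0, 87.261, -4.893], TCP at [242.373, -548.872, 194.492] pointing down, gripper open.
Joint ranges: [-169.43, 169.43], [-51.17, 129.36], [1.28, 143.12], [-76.62, 256.62], [0, 156.53], [-152.29, 152.29]. Speed limits (degrees/s): [136.94, 136.94, 159.86, 180, 180, 180].

### API

Orientations are given as [roll, pitch, yaw] about the fixed x, y, z axes, in that order (R = Rz(yaw) Ry(pitch) Rx(roll)).
In Python, from bench import r, optics, hand_in gives the robot as it stands.
- The arm moves only by the shell command python3 -m pendant 'ROWS' [FORCE]. ROWS is JSON, a list of rows, each a list of 5 numbers: the opening, from 0 (shut) to 1 (fully open), then the shift along the tool's x, y, z in mm, then the turn about the tool's z in degrees. A call has 1 to 10 rows; each row shifts and turns the commanded pose from where the row before left it, along the tool's axes as they then stand; what a row does not reach is not made up. A row lasts 1/10 s, in which the tool goes at most 50 mm and 8.59 degrees, less where a joint would pass 70% of its speed; a pose out of reach is approached as far as the arm can. A call with a gripper value outside its range is refused whole. The fingers move at their own pace and stop on an object; FORCE is the grip in N (left out, the last holds). Time passes only in rows, so rows that do not move let the fingers close. It gives the time, the measured TCP pose, the force and the opening at its end, in the units of the state.
- r.sense(): the state, without advancing time (a new reading comes with each control period).
- optics.snapshot(name): name is "side" or "top"; returns (picture, depth): 384x512x3 uint8, blue, green, red; 384x512 float32, mm along the optical axis (not along the pixel's ray), 0 where there is no reading.
- optics.camera_params(name): a dict with "camera_matrix" (3x3 intrinsics, pixels), "k1" (the pictures are not rectified: a ray, as slopes to the right and down, at radius r is drawn at 1 + k1 r^2 times it, then the intrinsics apply), "eye" and "orientation" of the camera in the world. Camera axes: x right, y down, z forward; pixel columns grow to the right and rows downward; lengths in mm; the calibration is good to about 2 mm. A picture is of the moment at which its call begins. camera_params takes no time and is no camera call.
- hand_in(): hands the job in, once; it reports no verdict.
Trained networks look in the newest picture that a camera, given by its name, has taken for a name from the list of things; names that differ only in an ending like _2 or _b are one class to them, and where a whole thing is asked for, a point or a joint stands for the part that bears it (a point fixed in the world has none). Each returns a list of dicts, best first, with "score" (0 to 1); they miss things now and then, are a little off and sometimes report something else, mostly with a low value. They report only what shows in the picture. A call takes as long as a camera call. They do not tell look-alikes from the thing itself.
- optics.search_frame(camera, query): "at" ([x, y, z] in mm, in world coordinates, good to about 4 mm: the middle of the surface that is visible of it).
The state is a dict: "time": time; "joint_pos": joint angles; "qd": joint speeds; "joint_efforts": joint torques, N m; "tool_pos": TCP position; "tcp_rot": TCP orientation; "ft_force": force on the tool from outside, world axes, zero at the start; "wrist_torque": the same for the moment, N m; "finger_gap": finger opening in mm.
Only numpy, scipy, OpenCV 4.12 (cv2) and the standard library are available. Lean on these libraries where they do the work, as an engineer would, in place of code of your own. Each camera call takes 0.05 s, during which the arm holds its last target. There are 200 camera calls.

### The job

The sushi belt's motor is switched off at the mains, so wind the belt by its hand crank: bring the unsold custard jars on it in through the inlet arch, stand them upright in the metal tray, then stand every covered plate from the counter on the belt between the two arches, and, when all of them are on, wind on until the last has gone wholly out through the outlet arch. Also set the speed dial to mark 3, ready for the motor. Keep the plates level, let the belt do the carrying (do not touch jars or plates outside the arches), and leave the other things on the counter alone.

Things in the scene. Friction and masses are not known exactly. Their poses are not given: they have to be found in the camera images.
- conveyor: Belt conveyor: a fixed low steel trough along y, 200 mm wide, running past both ends of the counter. Origin: on the counter, under the belt's middle line. The belt (165 mm wide, grey carrier discs, one every 100 mm) is level, 60 mm above the counter, between side rails 15 mm thick, 170 mm apart inside and 12 mm higher than the belt. Wound forward, it moves to -y.
- inlet_arch (a point): The wooden inlet arch over the belt, fixed to the conveyor 340 mm to +y of its origin: bars 15 mm thick, posts on the rails, opening 170 mm wide, underside of its top bar 182 mm and top 197 mm above the counter. The point: middle of the arch at belt height. Outside it is its +y side.
- outlet_arch (a point): The outlet arch, alike, 460 mm to -y of the conveyor's origin; outside it is its -y side. The work place is between the two arches. The point: middle of the arch at belt height.
- belt (a joint): How far the belt has been wound on, in m: 0 at the start, growing as the belt moves to -y. It is geared to the crank: one full forward turn of the crank moves it 0.18 m. Stops at -0.12 and 1.25 m.
- winder: The hand-wind pillar, bolted to the counter: a grey round post 82 mm high with a foot 116 mm across. Origin: centre of its underside; the crank's upright axis passes through it. It may stand at the left or the right of the counter.
- crank (a joint): Angle of the hand crank on top of the pillar, in rad, 0 at the start; grows as it is turned clockwise seen from above, which winds the belt forward. Turns on through many turns; light (about 2 N at the handle), stays where it is left.
- crank_grip (a point): Grip point of the crank handle: an upright black sleeve, 27 mm thick and 72 mm tall (from 106 to 178 mm above the counter) that spins freely on its pin, 70 mm from the crank's axis. The point is 150 mm above the counter. The crank arm (20 mm wide) runs below the sleeve, its top at 104 mm.
- pod: Speed control: a fixed black box 60 x 60 x 50 mm before the conveyor. Origin: centre of its underside; the dial's axis is its upright centre line. On top, nine marks around the dial, 30 degrees apart: mark 0 a round dot, marks 1 to 8 bars following clockwise seen from above. Mark 0 lies 135 degrees counter-clockwise (from above) of the pod's own x axis.
- dial (a joint): Angle of the speed dial in rad: 0 with the pointer on mark 0, growing clockwise seen from above by 0.524 a mark; mark 3 is 1.571. It starts somewhere between marks 0 and 1.3. Stops at 0 and 4.19. Light friction (0.03 N m), stays where it is left.
- dial_grip (a point): Grip point of the dial, on its axis, 72.5 mm above the counter: a black upright bar 36 mm long, 12 mm thick, from 56 to 84 mm above the counter, on a round skirt 40 mm across. The x axis of this point runs along the bar to the end with the white pointer line.
- tray: The fixed aluminium tray for unsold jars: 135 (x) x 165 (y) mm outside, 25 mm high, open at the top, walls and floor 4 to 5 mm thick. Origin: centre of its underside. It stands at the other end of the counter from the pillar.
- jar1_c (a point): Centre of an unsold custard jar (one or two present): an upright white jar with a wooden lid, 56 mm across, 66 mm tall, 0.2 kg; the point is 33 mm above its underside. At the start it stands on the belt outside the inlet arch.
- jar2_c (a point): Centre of the other jar, alike; None if absent.
- plate1_c (a point): Centre of a fresh covered plate (two or three present): white with a blue edge, 125 mm across, sushi under a clear dome clipped to it, 90 mm tall in all, 0.32 kg; lift it by the white knob on top, 30 mm across, from 10 to 45 mm above this point (dome under the knob: 68 mm across). The point is 45 mm above the underside. At the start on the counter in front of the conveyor.
- plate2_c (a point): Centre of another covered plate, alike; None if absent.
- plate3_c (a point): Centre of another covered plate, alike; None if absent.
- soy_bottle: Amber bottle, 64 mm across, 170 mm tall, beyond the conveyor; not part of the job, loose. Origin: centre of its underside.
- plate_stack: Stack of six empty plates, 130 mm across, 86 mm tall, on the left near the robot; not part of the job, loose. Origin: centre of its underside.
- food_box: Lidded food box, 125 x 175 x 87 mm, on the right near the robot; not part of the job, loose. Origin: centre of its underside.
Not all that is in view belongs to the job. Leave any turquoise look-alike of the part that bears plate1_c alone.

How it is judged (in metres and radians):
On the way, in this order (a step that is already met when the one before it is completed fails the run):
1. the belt has been wound on so that every unsold jar, standing on the belt, has come wholly in through the inlet arch (z of jar1_c in the frame of conveyor between 0.087 and 0.099 m and x of jar1_c in the frame of conveyor between -0.03 and 0.03 m and angle between each of jar1_c, jar2_c's own z axis and vertical below 0.12 rad and y of each of jar1_c, jar2_c in the frame of conveyor below 0.305 m and z of jar2_c in the frame of conveyor between 0.087 and 0.099 m and x of jar2_c in the frame of conveyor between -0.03 and 0.03 m), for 0.2 s.
2. the jars stand in the tray and every covered plate stands on the belt between the arches, all let go (x of jar1_c in the frame of tray between -0.0675 and 0.0675 m and y of jar1_c in the frame of tray between -0.0825 and 0.0825 m and z of each of jar1_c, jar2_c in the frame of tray below 0.047 m and angle between each of jar1_c, jar2_c's own z axis and vertical below 0.15 rad and contact force between the fingers and jar1 below 0.1 N and x of jar2_c in the frame of tray between -0.0675 and 0.0675 m and y of jar2_c in the frame of tray between -0.0825 and 0.0825 m and contact force between the fingers and jar2 below 0.1 N and z of plate1_c in the frame of conveyor between 0.099 and 0.111 m and x of plate1_c in the frame of conveyor between -0.03 and 0.03 m and angle between each of plate1_c, plate2_c, plate3_c's own z axis and vertical below 0.12 rad and y of plate1_c in the frame of conveyor between -0.46 and 0.34 m and contact force between the fingers and plate1 below 0.1 N and z of plate2_c in the frame of conveyor between 0.099 and 0.111 m and x of plate2_c in the frame of conveyor between -0.03 and 0.03 m and y of plate2_c in the frame of conveyor between -0.46 and 0.34 m and contact force between the fingers and plate2 below 0.1 N and z of plate3_c in the frame of conveyor between 0.099 and 0.111 m and x of plate3_c in the frame of conveyor between -0.03 and 0.03 m and y of plate3_c in the frame of conveyor between -0.46 and 0.34 m and contact force between the fingers and plate3 below 0.1 N), for 0.2 s.
At the end, for the whole second after the job is handed in: Every jar stands upright in the tray; every covered plate stands level on the belt, wholly past the outlet arch (its centre at least 530 mm to -y of the conveyor's origin), at rest; the dial is at mark 3 within 0.14 rad (about a quarter of a division) (x of jar1_c in the frame of tray between -0.0675 and 0.0675 m and y of jar1_c in the frame of tray between -0.0825 and 0.0825 m and z of each of jar1_c, jar2_c in the frame of tray below 0.047 m and angle between each of jar1_c, jar2_c's own z axis and vertical below 0.15 rad and contact force between the fingers and jar1 below 0.1 N and x of jar2_c in the frame of tray between -0.0675 and 0.0675 m and y of jar2_c in the frame of tray between -0.0825 and 0.0825 m and contact force between the fingers and jar2 below 0.1 N and z of plate1_c in the frame of conveyor between 0.099 and 0.111 m and x of plate1_c in the frame of conveyor between -0.03 and 0.03 m and angle between each of plate1_c, plate2_c, plate3_c's own z axis and vertical below 0.12 rad and y of each of plate1_c, plate2_c, plate3_c in the frame of conveyor below -0.53 m and linear speed of each of plate1, plate2, plate3 below 0.02 m/s and z of plate2_c in the frame of conveyor between 0.099 and 0.111 m and x of plate2_c in the frame of conveyor between -0.03 and 0.03 m and z of plate3_c in the frame of conveyor between 0.099 and 0.111 m and x of plate3_c in the frame of conveyor between -0.03 and 0.03 m and value of joint dial between 1.431 and 1.711 rad); the robot touches nothing.
It fails at once if a jar is touched while it is still outside the inlet arch ((y of jar1_c in the frame of conveyor above 0.35 m and contact force between the fingers and jar1 above 0.3 N) or (y of jar1_c in the frame of conveyor above 0.35 m and contact force between the arm and jar1 above 0.3 N) or (y of jar2_c in the frame of conveyor above 0.35 m and contact force between the fingers and jar2 above 0.3 N) or (y of jar2_c in the frame of conveyor above 0.35 m and contact force between the arm and jar2 above 0.3 N)).
It fails at once if a plate is touched outside the outlet arch ((y of plate1_c in the frame of conveyor below -0.47 m and contact force between the fingers and plate1 above 0.3 N) or (y of plate1_c in the frame of conveyor below -0.47 m and contact force between the arm and plate1 above 0.3 N) or (y of plate2_c in the frame of conveyor below -0.47 m and contact force between the fingers and plate2 above 0.3 N) or (y of plate2_c in the frame of conveyor below -0.47 m and contact force between the arm and plate2 above 0.3 N) or (y of plate3_c in the frame of conveyor below -0.47 m and contact force between the fingers and plate3 above 0.3 N) or (y of plate3_c in the frame of conveyor below -0.47 m and contact force between the arm and plate3 above 0.3 N)).
It fails at once if a plate is tilted more than about 30 degrees (angle between any of plate1_c, plate2_c, plate3_c's own z axis and vertical above 0.52 rad).
It fails at once if a bystander (bottle, stack of plates, food box) is moved more than 30 mm (distance of any of soy_bottle, plate_stack, food_box from where it was at the start of the episode above 0.03 m).
Of plate1, plate2, plate3 only 2 to 3 are there at a start; the rules pass over those that are not, and their reading is None.
Of jar1, jar2 only 1 to 2 are there at a start; the rules pass over those that are not, and their reading is None.
At some moment in a run one of plate1, plate2, plate3 may be knocked a few centimetres aside while the robot is not near it.
It also fails if it takes over 210 s, if anything falls off the work surface, if the arm or the gripper's body presses on something with over 40 N, if the wrist force passes 120 N, or if a joint passes its speed limit or range.

## Working session

There is one attempt and no reset: what is moved stays moved. The work goes in short steps, Python scripts to look and compute and a shell command to move; the robot and the scene stay as the last step left them, time stands still between calls to the robot, and variables do not carry over. Pictures are saved under pics/ and viewed, about 12 in all and at most 16, crops included, and the job is handed in when it is done.

```bash
mkdir -p pics; ls; cat > h.py <<'E'
from bench import r, optics, hand_in
import numpy as np, cv2
from scipy.spatial.transform import Rotation as R
def look(cam,name):
    p,d=optics.snapshot(cam); cv2.imwrite(f'pics/{name}.png',p); return p,d
def find(cam,q):
    return [(np.round(x['at']).astype(int).tolist(),round(x['score'],2)) for x in optics.search_frame(cam,q)]
def st():
    s=r.sense(); print({k:np.round(s[k],2).tolist() for k in ('time','tool_pos','tcp_rot','joint_pos','ft_force','finger_gap')})
E
python3 - <<'E'
from h import *
st()
for c in ('side','top'):
    look(c,c+'0')
    P=optics.camera_params(c); print(c,P)
for c in ('side','top'):
    for q in ['conveyor','winder','crank_grip','pod','dial_grip','tray','jar1_c','plate1_c','soy_bottle','plate_stack','food_box']:
        print(c,q,find(c,q))
E
```

```text
pics
{'time': 0.0, 'tool_pos': [242.18, -548.29, 193.46], 'tcp_rot': [-179.99, 0.1, -66.18], 'joint_pos': [-71.07, 7.51, 85.33, 0.0, 87.26, -4.89], 'ft_force': [0.15, 0.47, 0.35], 'finger_gap': 85.48}
side {'camera_matrix': array([[434.96910037,   0.        , 257.21462731],
       [  0.        , 434.96910037, 195.64205902],
       [  0.        ,   0.        ,   1.        ]]), 'k1': -0.04891201168546412, 'eye': array([224.02632616, 952.13811064, 903.26543467]), 'orientation': array([-128.35677534,    0.60803778, -161.72842133])}
top {'camera_matrix': array([[462.77920889,   0.        , 255.30098691],
       [  0.        , 462.77920889, 188.97752435],
       [  0.        ,   0.        ,   1.        ]]), 'k1': 0.04218465336646731, 'eye': array([ 380.03784267,  -11.4393291 , 1433.18757379]), 'orientation': array([-172.61814147,    1.45741929,  -90.88386621])}
side conveyor [([658, 145, 59], 0.56)]
side winder [([434, -335, 66], 0.64)]
side crank_grip [([430, -410, 150], 0.61), ([660, 139, 61], 0.41)]
side pod [([528, 128, 46], 0.87)]
side dial_grip []
side tray [([420, 289, 3], 0.7), ([529, 127, 48], 0.4)]
side jar1_c [([654, 467, 119], 0.58)]
side plate1_c [([372, 488, 52], 0.93), ([414, 127, 46], 0.6), ([409, -19, 44], 0.52)]
side soy_bottle [([798, 1, 98], 0.75)]
side plate_stack [([266, 328, 83], 0.67)]
side food_box [([258, -257, 87], 0.84)]
top conveyor [([661, -4, 58], 0.96)]
top winder [([436, -346, 76], 0.95)]
top crank_grip [([263, -322, 86], 0.74), ([433, -416, 169], 0.51)]
top pod [([532, 104, 49], 0.62)]
top dial_grip [([430, -415, 169], 0.2)]
top tray [([423, 285, 4], 0.92), ([670, -5, 58], 0.36), ([531, 107, 60], 0.16)]
top jar1_c [([664, 451, 124], 0.76), ([534, 104, 51], 0.62)]
top plate1_c [([378, 459, 46], 0.92), ([423, 100, 45], 0.79)]
top soy_bottle [([796, -20, 112], 0.66)]
top plate_stack [([275, 301, 80], 0.87)]
top food_box [([263, -318, 89], 0.63)]
```

View pics/top0.png

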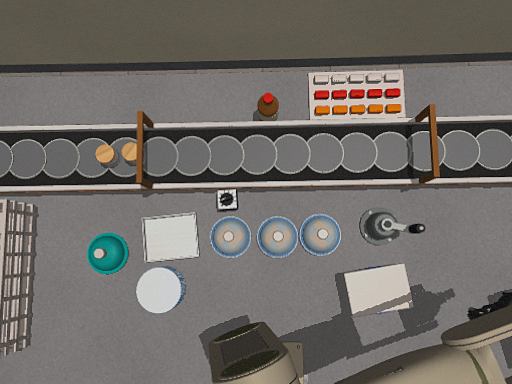

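View pics/side0.png

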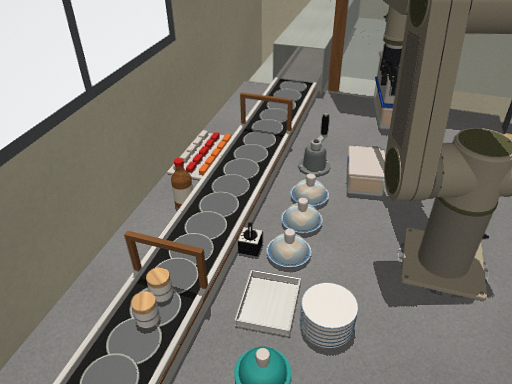

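The top view shows three blue-edged plates with knobs at about (229,236), (278,236) and (321,234), and two jars at (105,154) and (129,151). The tray is at (170,237), the dial at (227,199) and the crank handle at (417,229). The turquoise look-alike is at (107,253). Next I measure positions from the depth.

```bash
cat >> h.py <<'E'
def rays(cam,uv):
    P=optics.camera_params(cam); K=np.array(P['camera_matrix']); uv=np.asarray(uv,float).reshape(-1,1,2)
    n=cv2.undistortPoints(uv,K,np.array([P['k1'],0,0,0,0.]))[:,0]
    return np.array(P['eye']),R.from_euler('xyz',P['orientation'],degrees=True).as_matrix(),np.c_[n,np.ones(len(n))]
def plane(cam,uv,z):
    e,M,n=rays(cam,uv); d=n@M.T; return e+d*((z-e[2])/d[:,2])[:,None]
def cloud(cam,d):
    v,u=np.mgrid[0:384,0:512]; uv=np.c_[u.ravel(),v.ravel()]
    e,M,n=rays(cam,uv); X=(n*d.reshape(-1,1))@M.T+e; X[d.ravel()==0]=np.nan; return X.reshape(384,512,3)
def top_at(X,c,rad,z0,z1):
    m=(np.hypot(X[...,0]-c[0],X[...,1]-c[1])<rad)&(X[...,2]>z0)&(X[...,2]<z1)
    q=X[m]
    if len(q)<3: return None
    return np.round(np.r_[(q.min(0)+q.max(0))[:2]/2,q.mean(0)],1).tolist(),len(q)
E
python3 - <<'E'
from h import *
for c in('top','side'):
    p,d=look(c,c+'1'); X=cloud(c,d)
    for n,at,rad,z0,z1 in [('p1',(423,100),30,78,100),('p2',(415,-30),45,78,100),('p3',(415,-150),50,78,100),('jarA',(664,451),35,115,140),('jarB',(664,390),30,115,140),('crank',(430,-413),30,165,190),('dial',(532,105),35,70,95),('archI',(660,340),120,190,215),('archO',(660,-460),120,190,215)]:
        print(c,n,top_at(X,at,rad,z0,z1))
    m=(X[...,2]>60)&(X[...,2]<95)&(np.hypot(X[...,0]-532,X[...,1]-107)<32); q=X[m]
    for zz in(66,78): 
        k=q[q[:,2]>zz]
        if len(k)>5:
            w,V=np.linalg.eigh(np.cov(k[:,:2].T)); print('dial',k.mean(0),w,V[:,1])
    if c=='top':
        pl=plane(c,[(229,236),(278,236),(321,234)],90); print(pl)
        print('arch px', plane(c,[(141,113),(141,187),(433,105),(433,180)],197))
        print('tray', plane(c,[(142,216),(196,212),(199,256),(145,262)],25))
        cv2.imwrite('pics/c1.png',np.hstack([cv2.resize(p[175:225,200:255],None,fx=7,fy=7,interpolation=2),cv2.resize(p[200:250,355:435],None,fx=5,fy=7,interpolation=2)]))
E
```

```text
top p1 ([420.5, 100.0, 419.2, 99.6, 88.7], 95)
top p2 ([418.2, -43.4, 416.7, -42.1, 88.9], 100)
top p3 ([420.5, -170.4, 420.4, -170.9, 88.5], 92)
top jarA ([663.2, 453.9, 662.8, 453.3, 125.0], 286)
top jarB ([667.1, 385.2, 666.1, 383.6, 125.6], 217)
top crank ([430.3, -421.8, 429.9, -419.5, 176.7], 78)
top dial ([532.3, 107.0, 532.4, 107.4, 83.1], 55)
top archI ([665.4, 333.8, 661.2, 334.4, 196.4], 443)
top archO ([665.3, -464.5, 664.1, -464.5, 196.1], 465)
dial [532.20719683 107.21861818  82.3650453 ] [ 14.83698901 110.05076089] [-0.32585325  0.94542036]
dial [532.83855928 107.09468266  83.62773962] [ 13.47496337 106.57090319] [-0.30785183  0.95143431]
[[ 418.92666093   98.23814384   90.        ]
 [ 416.63836891  -43.3303186    90.        ]
 [ 420.46706311 -167.00533791   90.        ]]
arch px [[ 758.07976545  329.84653995  197.        ]
 [ 551.89842036  326.81538983  197.        ]
 [ 761.23802484 -467.84332604  197.        ]
 [ 555.92741261 -455.32648854  197.        ]]
tray [[486.25742178 369.29805067  25.        ]
 [495.4963693  203.98813035  25.        ]
 [362.33622928 194.63317532  25.        ]
 [347.26141796 357.68908452  25.        ]]
side p1 ([420.3, 103.6, 419.9, 106.4, 87.9], 100)
side p2 ([417.5, -38.8, 417.1, -36.3, 87.4], 81)
side p3 ([423.1, -170.4, 421.9, -165.4, 87.7], 68)
side jarA ([663.8, 456.5, 662.1, 459.2, 125.5], 423)
side jarB ([667.3, 384.8, 665.0, 386.8, 124.8], 339)
side crank ([431.7, -413.6, 431.0, -414.0, 175.3], 45)
side dial ([532.4, 108.9, 530.9, 114.0, 82.4], 57)
side archI ([666.6, 335.9, 663.1, 337.7, 196.3], 570)
side archO ([666.1, -463.0, 665.5, -461.5, 196.0], 214)
dial [530.65133864 115.113986    81.08577757] [ 15.26934132 137.2320788 ] [-0.29878271  0.95432117]
dial [531.47759835 111.95127319  84.0272879 ] [ 15.68420411 134.22359398] [-0.32051151  0.94724462]
```

View pics/c1.png

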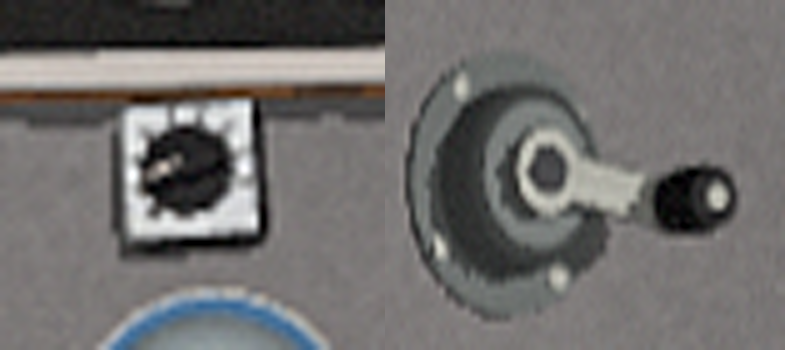

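The crop shows the dial pointer toward +y and slightly -x, with the mark-0 dot at lower left, so the dial is at about 29° and needs 61° more clockwise. The crank points to -y. Now the crank axis and the belt end.

```bash
python3 - <<'E'
from h import *
p,d=look('top','top2'); X=cloud('top',d)
print('hub',plane('top',[(387.6,224)],106),'handle',plane('top',[(421.2,228)],178),'foot bolts mean')
m=(X[...,2]>3)&(X[...,2]<20)&(np.hypot(X[...,0]-431,X[...,1]+346)<75); q=X[m]; print('foot',q.mean(0),q.min(0),q.max(0))
m=(X[...,2]>72)&(X[...,2]<90)&(np.hypot(X[...,0]-431,X[...,1]+346)<55); q=X[m]; print('post',q.mean(0),q.min(0),q.max(0))
print('belt end',plane('side',[(278,82),(312,85),(295,82)],60), 'top right edge', plane('top',[(511,148),(0,158)],60))
# pod orientation
m=(X[...,2]>44)&(X[...,2]<58)&(np.hypot(X[...,0]-532,X[...,1]-107)<46)
print('pod',cv2.minAreaRect(X[m][:,:2].astype(np.float32)))
m=(X[...,2]>15)&(X[...,2]<32)&(np.hypot(X[...,0]-423,X[...,1]-283)<115)&(X[...,0]>345)
print('tray',cv2.minAreaRect(X[m][:,:2].astype(np.float32)))
s=d; m=(X[...,2]>62)&(X[...,2]<80)&(X[...,0]>560); q=X[m]
for lo,hi in((540,600),(730,770)):
    k=q[(q[:,0]>lo)&(q[:,0]<hi)]; print(len(k),np.polyfit(k[:,1],k[:,0],1) if len(k)>9 else 0)
E
```

```text
hub [[ 445.45242354 -353.75545317  106.        ]] handle [[ 429.96070484 -422.93300211  178.        ]] foot bolts mean
foot [ 436.48707187 -339.34928856   10.20863877] [ 360.28826086 -418.77863396    3.02381949] [ 503.25782316 -271.32901027   19.70406043]
post [ 444.55636376 -344.91008967   79.37924289] [ 409.67787803 -383.81242576   72.03314959] [ 479.18285704 -314.16032844   89.22679872]
belt end [[ 742.64516562 -900.55216388   60.        ]
 [ 583.44500134 -914.66475688   60.        ]
 [ 666.65317102 -923.96872594   60.        ]] top right edge [[ 666.16547786 -734.82085042   60.        ]
 [ 667.40903274  791.34742219   60.        ]]
pod ((535.7368774414062, 107.77105712890625), (66.11104583740234, 59.99360656738281), 3.3003499507904053)
tray ((421.6966857910156, 284.493408203125), (137.30458068847656, 168.78945922851562), 4.9735188484191895)
2645 [1.59622193e-04 5.73534376e+02]
2631 [1.11067632e-04 7.56655183e+02]
```

```bash
python3 -m pendant '[[1,0,0,-3,-8],[1,0,0,-3,-8],[1,0,0,-3,-8],[1,0,0,-3,-8],[1,0,0,0,-8],[1,0,0,0,-8],[1,0,0,0,-8],[1,0,0,0,-8],[1,0,0,0,-2.2]]' 40
```

```text
time: 2.25
tool_pos: [242.4, -548.9, 206.5]
tcp_rot: [180.0, -0.0, 0.3]
ft_force: [-0.6, 0.3, -0.5]
finger_gap: 85.3
```

```bash
python3 -m pendant '[[1,37.6,-26.2,0,0.3],[1,37.6,-26.2,0,0],[1,37.6,-26.2,0,0],[1,37.6,-26.2,0,0],[1,37.6,-26.2,0,0],[1,0,0,20,0],[1,0,0,30,0],[1,0,0,24,0],[1,0,0,0,0]]'
python3 -m pendant '[[0.2,0,0,0,0],[0.2,0,0,0,0],[0.2,0,0,0,0],[0.2,0,0,0,0],[0.2,0,0,0,0],[0.2,0,0,0,0]]' 30
python3 - <<'E'
from h import *
look('top','t3');p=cv2.imread('pics/t3.png');look('side','s3');q=cv2.imread('pics/s3.png')
cv2.imwrite('pics/c3.png',np.hstack([cv2.resize(p[190:290,340:450],(440,400)),cv2.resize(q[95:195,270:360],(360,400))]))
A=np.array([444,-350]);
for f0,st in ((258.4,20),):
    a=np.deg2rad(f0-st*np.arange(19)); P=A+70*np.c_[np.cos(a),np.sin(a)]; D=np.diff(P,axis=0)
    print([[0.2,round(x,1),round(-y,1),0,0] for x,y in D])
E
```

```text
time: 3.15
tool_pos: [429.0, -416.1, 128.0]
tcp_rot: [-179.7, 0.3, -0.3]
ft_force: [-0.1, -0.2, -0.4]
finger_gap: 85.1
time: 3.75
tool_pos: [431.5, -419.3, 134.2]
tcp_rot: [179.9, -0.1, -0.3]
ft_force: [-0.4, 0.7, 5.5]
finger_gap: 23.9
[[0.2, np.float64(-22.6), np.float64(-8.9), 0, 0], [0.2, np.float64(-18.2), np.float64(-16.1), 0, 0], [0.2, np.float64(-11.6), np.float64(-21.4), 0, 0], [0.2, np.float64(-3.6), np.float64(-24.0), 0, 0], [0.2, np.float64(4.9), np.float64(-23.8), 0, 0], [0.2, np.float64(12.7), np.float64(-20.7), 0, 0], [0.2, np.float64(19.1), np.float64(-15.1), 0, 0], [0.2, np.float64(23.1), np.float64(-7.7), 0, 0], [0.2, np.float64(24.3), np.float64(0.7), 0, 0], [0.2, np.float64(22.6), np.float64(8.9), 0, 0], [0.2, np.float64(18.2), np.float64(16.1), 0, 0], [0.2, np.float64(11.6), np.float64(21.4), 0, 0], [0.2, np.float64(3.6), np.float64(24.0), 0, 0], [0.2, np.float64(-4.9), np.float64(23.8), 0, 0], [0.2, np.float64(-12.7), np.float64(20.7), 0, 0], [0.2, np.float64(-19.1), np.float64(15.1), 0, 0], [0.2, np.float64(-23.1), np.float64(7.7), 0, 0], [0.2, np.float64(-24.3), np.float64(-0.7), 0, 0]]
```

View pics/c3.png

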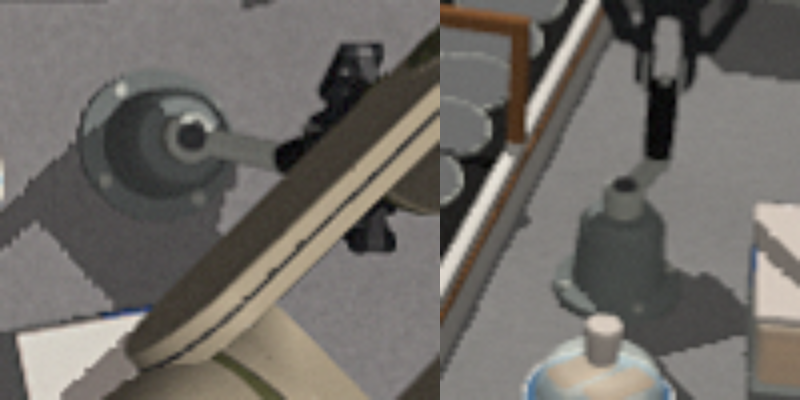

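The gripper is around the handle: the sleeve is under the fingers in both crops. I'll wind in small steps and watch the force.

```bash
python3 -m pendant '[[0.2,-22.6,-8.9,0,0],[0.2,-18.2,-16.1,0,0],[0.2,0,0,0,0]]'; python3 -c "
from h import *
st()"
```

```text
time: 4.15
tool_pos: [390.0, -392.2, 134.2]
tcp_rot: [180.0, -0.1, -0.3]
ft_force: [0.6, 2.3, 3.6]
finger_gap: 23.7
{'time': 4.15, 'tool_pos': [390.03, -392.2, 134.2], 'tcp_rot': [180.0, -0.11, -0.27], 'joint_pos': [-50.53, 2.21, 97.18, 0.09, 80.53, -50.27], 'ft_force': [0.59, 2.29, 3.62], 'finger_gap': 23.69}
```

```bash
python3 -m pendant '[[0.2,-11.6,-21.4,0,0],[0.2,-3.6,-24,0,0],[0.2,4.9,-23.8,0,0],[0.2,12.7,-20.7,0,0],[0.2,0,0,0,0]]'; python3 -c "
from h import *
p,d=look('top','t4'); X=cloud('top',d)
for n,at in(('A',(664,400)),('B',(664,325))): print(top_at(X,at,40,115,140))
print(find('top','jar1_c'),find('top','crank_grip'))
"
```

```text
time: 4.65
tool_pos: [395.8, -302.7, 134.2]
tcp_rot: [179.9, -0.3, -0.2]
ft_force: [4.3, -0.5, 3.1]
finger_gap: 23.9
([662.8, 394.3, 662.7, 393.7, 124.8], 290)
([666.5, 316.2, 667.3, 316.1, 125.3], 294)
[([661, 389, 124], 0.57), ([660, -5, 59], 0.46)] [([277, 300, 77], 0.46)]
```

```bash
python3 -m pendant '[[0.2,20.1,-14.6,0,0],[0.2,23.1,-7.7,0,0],[0.2,24.3,0.7,0,0],[0.2,22.6,8.9,0,0],[0.2,18.2,16.1,0,0],[0.2,11.6,21.4,0,0],[0.2,0,0,0,0]]'; python3 -m pendant '[[0.2,3.6,24,0,0],[0.2,-4.9,23.8,0,0],[0.2,-12.7,20.7,0,0],[0.2,-19.1,15.1,0,0],[0.2,-23.1,7.7,0,0],[0.2,-24.3,-0.7,0,0],[0.2,0,0,0,0]]';
python3 -m pendant '[[0.2,-22.6,-8.9,0,0],[0.2,-18.2,-16.1,0,0],[0.2,-11.6,-21.4,0,0],[0.2,-3.6,-24,0,0],[0.2,0,0,0,0]]'
python3 -c "
from h import *
p,d=look('top','t5'); X=cloud('top',d)
for n,at in(('A',(664,235)),('B',(664,155))): print(top_at(X,at,40,115,140))
"
```

```text
time: 5.5
tool_pos: [514.3, -332.6, 134.1]
tcp_rot: [179.8, -0.1, -0.4]
ft_force: [2.2, -0.5, 8.7]
finger_gap: 23.9
time: 6.2
tool_pos: [429.8, -419.1, 134.1]
tcp_rot: [-179.9, 0.0, -0.4]
ft_force: [-0.9, 5.4, 8.7]
finger_gap: 24.1
time: 6.7
tool_pos: [376.7, -347.1, 134.1]
tcp_rot: [180.0, -0.1, -0.3]
ft_force: [1.1, 1.8, 8.1]
finger_gap: 23.9
([663.0, 232.3, 662.6, 232.2, 125.1], 285)
([667.0, 157.1, 667.3, 156.8, 125.1], 282)
```

```bash
python3 -m pendant '[[1,0,0,0,0],[1,0,0,0,0],[1,0,0,0,0],[1,0,0,-20,0],[1,0,0,-40,0],[1,14,-29,0,0],[1,14,-29,0,0],[1,14,-29,0,0],[1,14,-29,0,0],[1,14,-29,0,0]]'; python3 -m pendant '[[1,14,-29,0,0],[1,14,-29,0,0],[1,14,-29,0,0],[1,14,-29,0,0],[1,14,-29,0,0],[1,14,-29,0,0],[1,14,-29,0,0],[1,14,-29,0,0],[1,14,-29,0,0],[1,14,-29,0,0]]'; python3 -m pendant '[[1,14,-29,0,0],[1,14,-29,0,0],[1,14,-29,0,0],[1,14,-29,0,0],[1,14,-29,0,0],[1,0,0,0,0]]'
```

```text
time: 7.75
tool_pos: [447.0, -202.8, 192.0]
tcp_rot: [-180.0, 0.1, -0.3]
ft_force: [0.5, -0.6, 0.1]
finger_gap: 85.4
time: 8.75
tool_pos: [588.6, 86.5, 191.8]
tcp_rot: [180.0, 0.1, -0.3]
ft_force: [-0.1, 0.2, 0.6]
finger_gap: 85.5
time: 9.35
tool_pos: [659.1, 233.4, 190.3]
tcp_rot: [-180.0, 0.1, -0.1]
ft_force: [-1.1, -0.0, -1.2]
finger_gap: 85.5
```

```bash
python3 -m pendant '[[1,4,1,35,0],[1,0,0,35,0],[1,0,0,35,0],[1,0,0,0,0],[0.4,0,0,0,0],[0.4,0,0,0,0],[0.4,0,0,0,0],[0.4,0,0,0,0],[0.4,0,0,0,0],[0.4,0,0,0,0]]' 35; python3 -m pendant '[[0.4,0,0,-20,0],[0.4,0,0,-30,0],[0.4,0,0,-30,0],[0.4,0,0,0,0]]'
```

```text
time: 10.35
tool_pos: [663.5, 229.4, 88.5]
tcp_rot: [-180.0, -0.1, -0.3]
ft_force: [-0.2, 0.4, 2.6]
finger_gap: 33.9
time: 10.75
tool_pos: [666.0, 230.1, 174.2]
tcp_rot: [-179.9, -0.5, -0.3]
ft_force: [0.9, 1.0, 1.1]
finger_gap: 34.4
```

```bash
python3 -c "
from h import *
p,d=look('top','t6'); q,dd=look('side','s6'); X=cloud('side',dd)
print(find('side','jar1_c'),find('top','jar1_c'))
cv2.imwrite('pics/c6.png',np.hstack([cv2.resize(q[120:320,60:260],(400,400)),cv2.resize(p[110:210,130:230],(400,400))]))
"
```

```text
[([657, 246, 128], 0.91)] [([411, -342, 109], 0.31)]
```

View pics/c6.png

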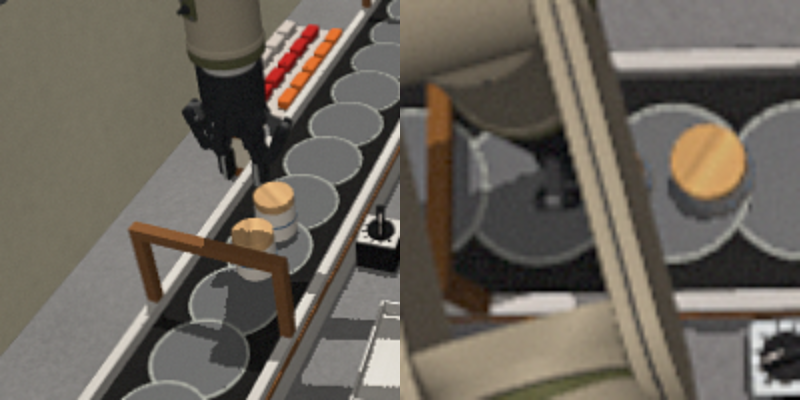

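```bash
python3 -c "
from h import *
st()
p,d=look('top','t7'); q,dd=look('side','s7'); X=cloud('side',dd);Y=cloud('top',d)
print('jarA',top_at(X,(660,250),45,115,140),'B',top_at(X,(667,157),35,115,140),'Btop',top_at(Y,(667,157),35,115,140))
print('lid px',plane('side',[(186.5,236)],126),'lidB',plane('side',[(196.5,219)],126))
for n,Z in(('side',X),('top',Y)):
    m=(np.abs(Z[...,0]-666)<70)&(np.abs(Z[...,1]-230)<60)&(Z[...,2]>165)&(Z[...,2]<215); k=Z[m]
    for a in range(165,215,10):
        g=k[(k[:,2]>=a)&(k[:,2]<a+10)]
        if len(g): print(n,a,len(g),g.min(0).round(),g.max(0).round(),g.mean(0).round())
cv2.imwrite('pics/c7.png',cv2.resize(q[150:270,140:250],None,fx=5,fy=5,interpolation=2))
"
```

```text
{'time': 10.95, 'tool_pos': [662.31, 229.04, 166.15], 'tcp_rot': [179.97, 0.1, -0.27], 'joint_pos': [14.89, 23.95, 68.76, 0.0, 87.4, 15.16], 'ft_force': [0.47, -1.3, 0.47], 'finger_gap': 33.99}
jarA ([663.9, 236.4, 661.9, 238.3, 125.6], 276) B ([668.6, 160.6, 665.3, 165.3, 125.0], 253) Btop ([667.2, 157.1, 667.5, 157.5, 125.0], 280)
lid px [[661.60395448 236.87833374 126.        ]] lidB [[664.56971586 168.12309129 126.        ]]
side 195 1 [681. 226. 204.] [681. 226. 204.] [681. 226. 204.]
side 205 41 [633. 216. 205.] [694. 241. 215.] [667. 234. 211.]
```

View pics/c7.png

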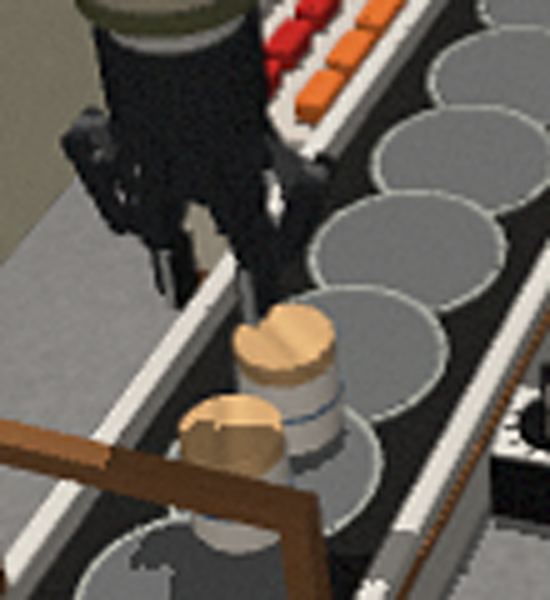

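```bash
python3 -c "
from h import *
e,M,n=rays('side',[(176,211),(191.5,213.5)]); d=n@M.T
for y in(222,229,236): print(y,(e+d*((y-e[1])/d[:,1])[:,None]).round())
print(r.grasp_offset,[a for a in dir(r) if a[0]!='_'])
"
```

```text
222 [[690. 222. 192.]
 [646. 222. 195.]]
229 [[686. 229. 198.]
 [642. 229. 201.]]
236 [[681. 236. 205.]
 [638. 236. 208.]]
18.700000000000003 ['PlanningError', 'grasp_offset', 'sense']
```

The jar did not move. The fingertips show at about z 199 when the tool reads about 168, so the tips are about 30 mm higher than reported and closed above the lid. I'll regrasp deeper, which is safe either way.

```bash
python3 -m pendant '[[1,0,0,0,0],[1,0,0,0,0],[1,0,0,0,0],[1,0,0,0,0],[1,0,-2,35,0],[1,0,0,35,0],[1,0,0,36,0],[1,0,0,0,0],[1,0,0,0,0]]' 35; python3 -m pendant '[[0.5,0,0,0,0],[0.5,0,0,0,0],[0.5,0,0,0,0],[0.5,0,0,0,0],[0.5,0,0,0,0],[0.5,0,0,0,0]]'; python3 -c "
from h import *
st()
p,d=look('side','s8'); cv2.imwrite('pics/c8.png',cv2.resize(p[150:270,140:250],None,fx=5,fy=5,interpolation=2))
"
```

```text
time: 11.95
tool_pos: [662.4, 231.1, 61.3]
tcp_rot: [180.0, 0.1, -0.3]
ft_force: [0.3, 0.0, 0.9]
finger_gap: 85.3
time: 12.55
tool_pos: [665.1, 231.7, 65.0]
tcp_rot: [-179.9, -0.3, -0.3]
ft_force: [0.0, -0.8, 7.3]
finger_gap: 55.0
{'time': 12.55, 'tool_pos': [665.11, 231.74, 65.01], 'tcp_rot': [-179.92, -0.28, -0.28], 'joint_pos': [15.04, 27.9, 74.36, -0.0, 77.45, 15.32], 'ft_force': [0.01, -0.8, 7.35], 'finger_gap': 55.02}
```

View pics/c8.png

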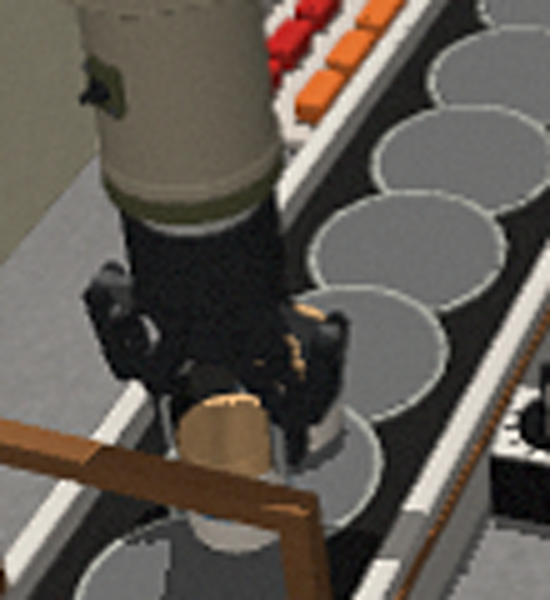

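```bash
python3 -m pendant '[[0.5,0,0,-20,0],[0.5,0,0,-40,0],[0.5,-15,-5.5,-10,0],[0.5,-25,-9,0,0],[0.5,-25,-9,0,0],[0.5,-25,-9,0,0],[0.5,-25,-9,0,0],[0.5,-25,-9,0,0],[0.5,-25,-9,0,0]]'; python3 -m pendant '[[0.5,-25,-9,0,0],[0.5,-25,-9,0,0],[0.5,-15,-5,0,0],[0.5,-14,-2,0,0],[0.5,0,0,0,0],[0.5,0,0,40,0],[0.5,0,0,0,0]]'; python3 -c "
from h import *
st()
p,d=look('side','s9');q,d=look('top','t9'); cv2.imwrite('pics/c9.png',np.hstack([cv2.resize(p[200:384,180:380],(430,400)),cv2.resize(q[190:310,100:220],(400,400))]))
"
```

```text
time: 13.5
tool_pos: [497.4, 291.8, 132.2]
tcp_rot: [-180.0, -0.0, -0.3]
ft_force: [-0.0, 0.2, -1.9]
finger_gap: 54.4
time: 14.2
tool_pos: [417.1, 314.6, 87.0]
tcp_rot: [179.8, 0.3, -0.3]
ft_force: [-1.6, -0.0, -4.8]
finger_gap: 55.0
{'time': 14.2, 'tool_pos': [417.08, 314.63, 87.0], 'tcp_rot': [179.76, 0.34, -0.3], 'joint_pos': [31.42, 0.42, 104.13, -0.02, 75.87, 31.73], 'ft_force': [-1.58, -0.02, -4.82], 'finger_gap': 55.0}
```

View pics/c9.png

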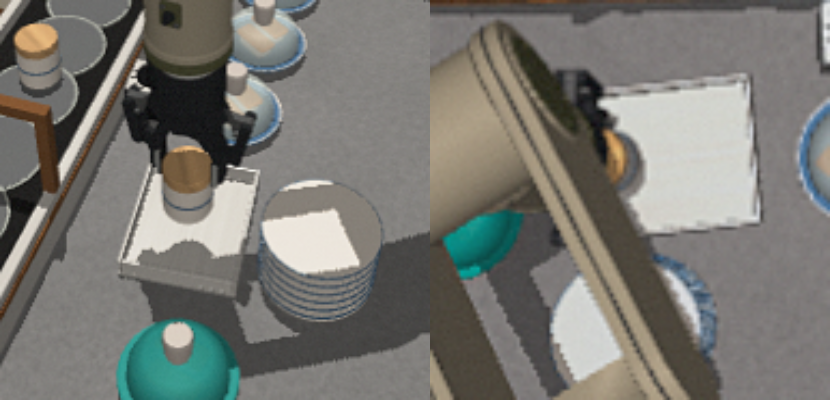

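```bash
python3 -m pendant '[[0.5,0,0,40,0],[0.5,0,0,30,0],[0.5,0,0,6,0],[0.5,0,0,3,0],[0.5,0,0,3,0],[0.5,0,0,0,0]]'
```

```text
time: 14.9
tool_pos: [420.8, 317.6, 11.3]
tcp_rot: [-179.9, -0.1, -0.3]
ft_force: [-0.7, -0.3, -2.0]
finger_gap: 54.6
```

```bash
python3 -m pendant '[[0.5,0,0,2,0],[0.5,0,0,0,0]]';python3 -m pendant '[[0.5,0,0,2,0],[0.5,0,0,0,0]]'
```

```text
time: 15.1
tool_pos: [420.7, 317.7, 9.0]
tcp_rot: [-179.9, -0.1, -0.3]
ft_force: [-0.0, 1.1, 2.6]
finger_gap: 54.4
time: 15.3
tool_pos: [420.8, 317.8, 8.9]
tcp_rot: [-179.9, -0.1, -0.3]
ft_force: [-8.4, -5.3, 22.6]
finger_gap: 54.8
```

```bash
python3 -m pendant '[[0.75,0,0,-2,0],[0.9,0,0,0,0],[1,0,0,0,0],[1,0,0,0,0],[1,0,0,-20,0],[1,0,0,-40,0],[1,0,0,-45,0],[1,0,0,-45,0]]' 35; python3 -m pendant '[[1,24.6,16,0,0],[1,24.6,16,0,0],[1,24.6,16,0,0],[1,24.6,16,0,0],[1,24.6,16,0,0],[1,24.6,16,0,0],[1,24.6,16,0,0],[1,24.6,16,0,0],[1,24.6,16,0,0],[1,24.6,16,0,0]]'; python3 -m pendant '[[1,0,0,0,0]]'; python3 -c "
from h import *
q,d=look('side','s10'); X=cloud('side',d)
print('jarA',top_at(X,(421,318),45,60,85),'B',top_at(X,(667,157),35,115,140)); st()"
```

```text
time: 16.1
tool_pos: [418.7, 316.5, 158.4]
tcp_rot: [180.0, 0.1, -0.3]
ft_force: [0.7, 0.8, 1.4]
finger_gap: 85.5
time: 17.1
tool_pos: [665.3, 154.9, 156.8]
tcp_rot: [180.0, 0.1, -0.3]
ft_force: [0.7, 0.3, 0.8]
finger_gap: 85.6
time: 17.2
tool_pos: [666.5, 152.9, 156.2]
tcp_rot: [179.9, 0.0, -0.4]
ft_force: [-0.5, 0.4, -0.2]
finger_gap: 85.6
jarA ([420.5, 323.5, 420.0, 325.9, 69.0], 382) B ([667.7, 160.0, 665.9, 164.8, 125.5], 263)
{'time': 17.25, 'tool_pos': [665.25, 154.25, 156.3], 'tcp_rot': [179.98, 0.08, -0.4], 'joint_pos': [8.76, 21.37, 73.03, -0.01, 85.67, 9.16], 'ft_force': [-0.69, 0.98, 0.13], 'finger_gap': 85.35}
```

```bash
python3 -m pendant '[[1,2,-3,35,0],[1,0,0,35,0],[1,0,0,26,0],[1,0,0,0,0],[0.5,0,0,0,0],[0.5,0,0,0,0],[0.5,0,0,0,0],[0.5,0,0,0,0],[0.5,0,0,0,0]]' 35; python3 -m pendant '[[0.5,0,0,-20,0],[0.5,0,0,-30,0],[0.5,0,0,-30,0],[0.5,0,0,0,0]]'
```

```text
time: 18.15
tool_pos: [668.6, 159.3, 64.7]
tcp_rot: [-179.9, -0.3, -0.3]
ft_force: [-0.1, 1.2, 7.5]
finger_gap: 54.6
time: 18.55
tool_pos: [670.2, 159.2, 148.5]
tcp_rot: [-179.9, -0.6, -0.3]
ft_force: [0.3, 1.0, -0.5]
finger_gap: 54.6
```

```bash
python3 -m pendant '[[0.5,-14,-4.9,0,0],[0.5,-24.3,-8.9,0,0],[0.5,-24.3,-8.9,0,0],[0.5,-24.3,-8.9,0,0],[0.5,-24.3,-8.9,0,0],[0.5,-24.3,-8.9,0,0],[0.5,-24.3,-8.9,0,0],[0.5,-24.3,-8.9,0,0],[0.5,-24.3,-8.9,0,0],[0.5,-24.3,-8.9,0,0]]'; python3 -m pendant '[[0.5,-11,-3.5,0,0],[0.5,0,0,30,0],[0.5,0,0,40,0],[0.5,0,0,40,0],[0.5,0,0,15,0],[0.5,0,0,5,0],[0.5,0,0,0,0]]'; python3 -m pendant '[[0.5,0,0,2,0],[0.5,0,0,0,0]]'
```

```text
time: 19.55
tool_pos: [433.1, 244.9, 140.9]
tcp_rot: [180.0, 0.0, -0.3]
ft_force: [-0.2, 0.1, -2.1]
finger_gap: 55.0
time: 20.25
tool_pos: [423.3, 248.1, 11.2]
tcp_rot: [180.0, 0.0, -0.3]
ft_force: [0.2, -0.4, -1.7]
finger_gap: 54.7
time: 20.45
tool_pos: [424.7, 248.9, 10.8]
tcp_rot: [-179.9, -0.1, -0.3]
ft_force: [0.7, -0.3, -1.4]
finger_gap: 54.6
```

Touch down, release, and head to the dial area while lifting.

```bash
python3 -m pendant '[[0.5,0,0,2,0],[0.5,0,0,1,0],[0.5,0,0,0,0]]'; python3 -m pendant '[[0.75,0,0,-1,0],[0.9,0,0,0,0],[1,0,0,0,0],[1,0,0,0,0],[1,0,0,-20,0],[1,0,0,-40,0],[1,0,0,-45,0],[1,0,0,-35,0]]'; python3 -c "
from h import *
q,d=look('side','s11'); X=cloud('side',d)
print('jarA',top_at(X,(421,318),36,60,85),'B',top_at(X,(424,247),36,60,85)); st()"
```

```text
time: 20.75
tool_pos: [424.7, 248.9, 8.6]
tcp_rot: [-179.9, -0.1, -0.3]
ft_force: [-3.2, -3.0, 10.8]
finger_gap: 54.7
time: 21.55
tool_pos: [423.7, 248.5, 149.9]
tcp_rot: [-180.0, -0.1, -0.3]
ft_force: [0.7, 0.1, 0.1]
finger_gap: 85.4
jarA ([420.6, 322.5, 419.9, 326.1, 69.1], 383) B ([424.4, 250.2, 423.8, 253.4, 69.4], 333)
{'time': 21.6, 'tool_pos': [426.81, 249.94, 156.44], 'tcp_rot': [-179.76, -0.52, -0.28], 'joint_pos': [24.41, -8.52, 105.15, 0.0, 82.79, 24.69], 'ft_force': [2.95, 0.32, 4.9], 'finger_gap': 85.46}
```

```bash
python3 -m pendant '[[1,18,23.5,0,0],[1,18,23.5,0,0],[1,18,23.5,0,0],[1,18,23.5,0,0],[1,18,23.5,0,0],[1,18,23.5,0,0],[1,0,0,0,-8.5],[1,0,0,0,-8.5],[1,0,0,0,-1],[1,0,0,0,0]]'; python3 -c "
from h import *
st()"
```

```text
time: 22.6
tool_pos: [530.5, 106.9, 147.1]
tcp_rot: [-180.0, 0.0, 17.5]
ft_force: [-0.5, 0.1, -0.1]
finger_gap: 85.3
{'time': 22.6, 'tool_pos': [530.52, 106.88, 147.12], 'tcp_rot': [-179.99, 0.03, 17.53], 'joint_pos': [5.96, -0.06, 98.11, 0.0, 81.98, -11.58], 'ft_force': [-0.51, 0.06, -0.14], 'finger_gap': 85.33}
```

```bash
python3 -m pendant '[[0.4,1,0,0,0],[0.4,0,0,20,0],[0.4,0,0,30,0],[0.4,0,0,30,0],[0.4,0,0,15,0],[0.4,0,0,10,0],[0.4,0,0,0,0]]' 30;  python3 -m pendant '[[0,0,0,0,0],[0,0,0,0,0],[0,0,0,0,0],[0,0,0,0,0],[0,0,0,0,0]]'; python3 -c "
from h import *
st();p,d=look('side','s12'); cv2.imwrite('pics/c12.png',cv2.resize(p[180:280,200:300],(600,600)))"
```

```text
time: 23.3
tool_pos: [530.9, 107.2, 41.5]
tcp_rot: [-180.0, 0.1, 17.7]
ft_force: [-0.2, -0.9, 0.3]
finger_gap: 34.4
time: 23.8
tool_pos: [533.1, 107.3, 44.2]
tcp_rot: [180.0, -0.2, 17.7]
ft_force: [1.1, 1.5, 6.6]
finger_gap: 10.3
{'time': 23.8, 'tool_pos': [533.14, 107.34, 44.18], 'tcp_rot': [179.97, -0.18, 17.72], 'joint_pos': [5.98, 5.83, 103.3, 0.01, 70.7, -11.74], 'ft_force': [1.06, 1.46, 6.59], 'finger_gap': 10.34}
```

View pics/c12.png

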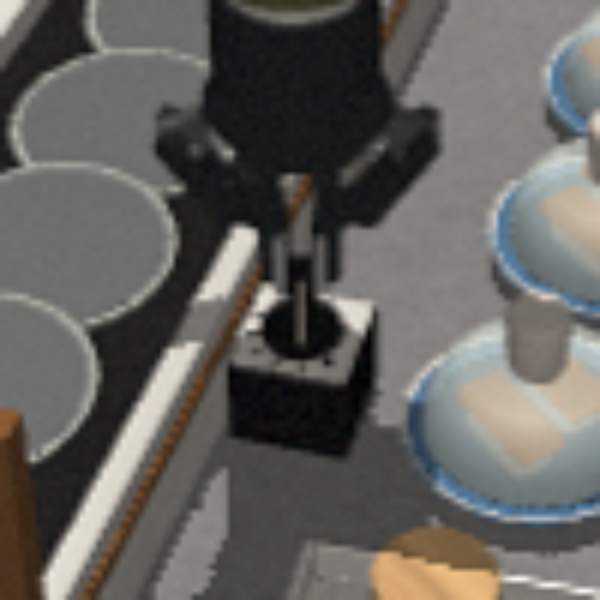

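The jaws hold the dial bar, with the gap reading 10 for a 12 mm bar. Turning 61° clockwise.

```bash
python3 -m pendant '[[0,0,0,0,8.5],[0,0,0,0,8.5],[0,0,0,0,8.5],[0,0,0,0,8.5],[0,0,0,0,8.5],[0,0,0,0,8.5],[0,0,0,0,8.5],[0,0,0,0,1.5],[0,0,0,0,0],[0,0,0,0,0]]';  python3 -m pendant '[[0.4,0,0,0,0],[0.4,0,0,0,0],[0.4,0,0,-20,0],[0.4,0,0,-40,0],[0.4,0,0,-40,0],[0.4,0,0,0,-8.5],[0.4,0,0,0,-8.5],[0.4,0,0,0,-8.5],[0.4,0,0,0,-8.5],[0.4,0,0,0,-8.5]]'; python3 -c "
from h import *
st();p,d=look('side','s13'); 
p0=p[205:265,215:275]; cv2.imwrite('pics/c13.png',cv2.resize(p0,(600,600),interpolation=2))"
```

```text
time: 24.85
tool_pos: [531.8, 107.6, 44.1]
tcp_rot: [-180.0, 0.0, -43.3]
ft_force: [-5.3, 1.5, 11.8]
finger_gap: 10.2
time: 25.85
tool_pos: [531.5, 107.0, 142.2]
tcp_rot: [180.0, 0.0, -0.4]
ft_force: [0.9, -0.1, -0.2]
finger_gap: 34.0
{'time': 25.85, 'tool_pos': [531.48, 107.0, 142.22], 'tcp_rot': [179.99, 0.02, -0.43], 'joint_pos': [5.97, 0.29, 98.28, -0.01, 81.46, 6.4], 'ft_force': [0.9, -0.07, -0.16], 'finger_gap': 33.95}
```

View pics/c13.png

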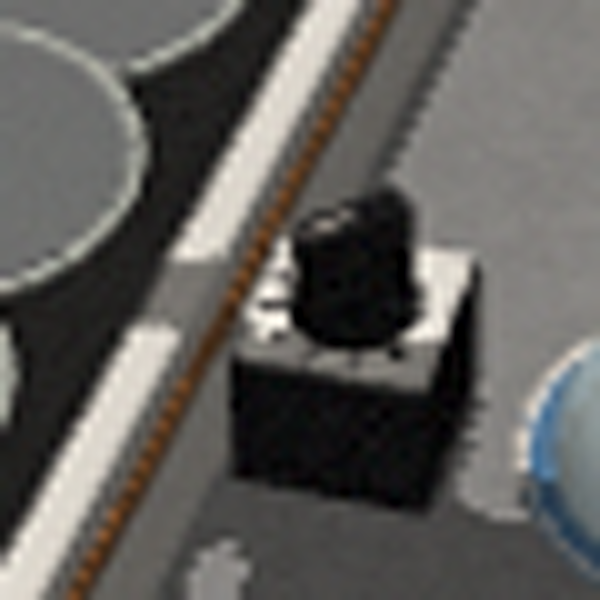

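```bash
cat > pl.py <<'E'
from h import *
import sys
for c in('top','side'):
    p,d=look(c,c+'pl'); X=cloud(c,d)
    for at in((420,101),(417,-41),(421,-169)): print(c,top_at(X,at,40,78,100))
    if c=='top':
        m=(X[...,2]>76)&(X[...,2]<95)&(np.hypot(X[...,0]-532,X[...,1]-107)<25); k=X[m]
        if len(k)>9: w,V=np.linalg.eigh(np.cov(k[:,:2].T)); print('dial',k.mean(0).round(),V[:,1],len(k))
st()
E
python3 pl.py
```

```text
top ([420.5, 99.8, 419.0, 99.6, 88.8], 97)
top ([418.3, -43.3, 416.8, -42.2, 88.8], 99)
top ([420.5, -170.6, 420.5, -171.1, 88.0], 93)
dial [524.  98.  85.] [-0.97918383 -0.20297544] 10
side ([421.1, 102.4, 419.6, 106.2, 87.9], 100)
side ([417.0, -40.2, 417.0, -36.3, 87.6], 81)
side ([422.9, -166.2, 421.8, -164.9, 87.7], 70)
{'time': 26.0, 'tool_pos': [531.51, 107.02, 142.24], 'tcp_rot': [179.99, 0.02, -0.97], 'joint_pos': [5.97, 0.29, 98.28, -0.0, 81.46, 6.94], 'ft_force': [0.45, -0.06, 0.05], 'finger_gap': 34.22}
```

```bash
python3 -m pendant '[[0.6,0,0,0,-0.8],[0.6,-13.9,34.5,0,0],[0.6,-13.9,34.5,0,0],[0.6,-13.9,34.5,0,0],[0.6,-13.9,34.5,0,0],[0.6,-13.9,34.5,0,0],[0.6,-13.9,34.5,0,0],[0.6,-13.9,34.5,0,0],[0.6,-13.9,34.5,0,0],[0.6,0,0,0,0]]' 40; python3 -c "
from h import *
st()"
```

```text
time: 27.0
tool_pos: [419.1, -172.4, 142.7]
tcp_rot: [179.9, 0.0, -0.4]
ft_force: [0.4, 1.3, -0.2]
finger_gap: 50.7
{'time': 27.0, 'tool_pos': [419.14, -172.4, 142.67], 'tcp_rot': [179.91, 0.01, -0.37], 'joint_pos': [-28.77, -14.26, 111.57, -0.09, 82.65, -28.39], 'ft_force': [0.43, 1.27, -0.18], 'finger_gap': 50.74}
```

```bash
python3 -m pendant '[[0.6,1,-2.5,40,0],[0.6,0,0,35,0],[0.6,0,0,15,0],[0.6,0,0,12,0],[0.6,0,0,0,0],[0.2,0,0,0,0],[0.2,0,0,0,0],[0.2,0,0,0,0],[0.2,0,0,0,0],[0.2,0,0,0,0]]' 40; python3 -m pendant '[[0.2,0,0,-10,0],[0.2,0,0,-15,0],[0.2,0,0,0,0]]'; python3 -c "
from h import *
st();p,d=look('side','s14'); cv2.imwrite('pics/c14.png',cv2.resize(p[120:240,250:370],(600,600)))"
```

```text
time: 28.0
tool_pos: [422.9, -166.9, 41.9]
tcp_rot: [179.9, -0.2, 0.0]
ft_force: [1.3, 1.8, 5.4]
finger_gap: 27.9
time: 28.3
tool_pos: [422.6, -167.1, 67.5]
tcp_rot: [179.9, -0.1, 0.0]
ft_force: [-0.2, -0.2, -1.5]
finger_gap: 28.0
{'time': 28.3, 'tool_pos': [422.62, -167.09, 67.54], 'tcp_rot': [179.92, -0.14, 0.02], 'joint_pos': [-28.03, -10.03, 116.1, -0.01, 73.77, -28.05], 'ft_force': [-0.22, -0.24, -1.52], 'finger_gap': 28.03}
```

View pics/c14.png

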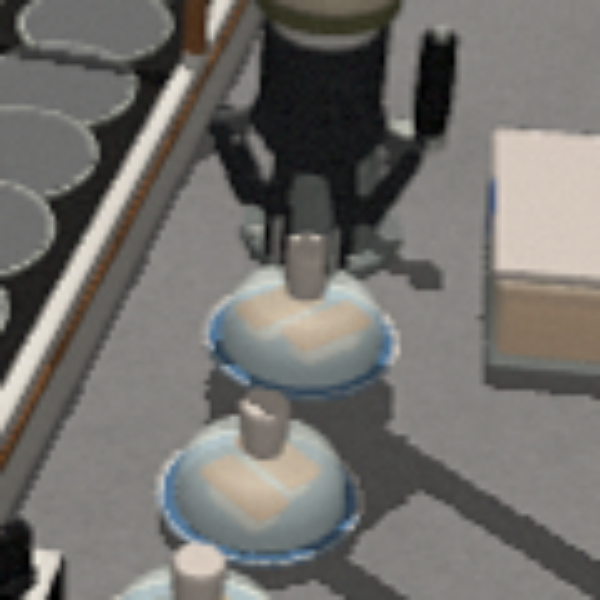

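```bash
python3 -m pendant '[[0.2,0,0,-20,0],[0.2,0,0,-30,0],[0.2,0,0,-30,0],[0.2,8,7,0,0],[0.2,16,14,0,0],[0.2,22,18.5,0,0],[0.2,22,18.5,0,0],[0.2,22,18.5,0,0],[0.2,22,18.5,0,0],[0.2,22,18.5,0,0]]'; python3 -m pendant '[[0.2,22,18.5,0,0],[0.2,22,18.5,0,0],[0.2,22,18.5,0,0],[0.2,22,18.5,0,0],[0.2,16,14,0,0],[0.2,5,5.5,0,0],[0.2,0,0,0,0],[0.2,0,0,0,0]]'; python3 -c "
from h import *
st();
for c in('top','side'):
  p,d=look(c,c+'15'); X=cloud(c,d); print(find(c,'plate1_c'))
"
```

```text
time: 29.35
tool_pos: [555.6, -280.4, 142.9]
tcp_rot: [-179.9, 0.2, 0.0]
ft_force: [-0.3, -0.1, -1.8]
finger_gap: 28.4
time: 30.15
tool_pos: [663.8, -372.7, 144.1]
tcp_rot: [-179.9, 0.1, 0.0]
ft_force: [0.1, 0.6, -2.5]
finger_gap: 27.9
{'time': 30.15, 'tool_pos': [663.83, -372.69, 144.09], 'tcp_rot': [-179.93, 0.1, 0.02], 'joint_pos': [-33.17, 34.48, 57.09, 0.0, 88.56, -33.19], 'ft_force': [0.06, 0.63, -2.5], 'finger_gap': 27.92}
[([422, 99, 47], 0.87), ([377, 460, 49], 0.66)]
[([374, 485, 54], 0.87), ([416, 125, 48], 0.71), ([661, 258, 59], 0.48), ([267, 330, 83], 0.33)]
```

```bash
python3 -m pendant '[[0.2,1,2,15,0],[0.2,0,0,15,0],[0.2,0,0,8,0],[0.2,0,0,3,0],[0.2,0,0,0,0]]'; python3 -m pendant '[[0.2,0,0,2,0],[0.2,0,0,0,0]]';  python3 -m pendant '[[0.2,0,0,2,0],[0.2,0,0,0,0]]'
```

```text
time: 30.85
tool_pos: [665.2, -375.0, 103.3]
tcp_rot: [-180.0, 0.1, 0.0]
ft_force: [-0.2, 0.5, -2.3]
finger_gap: 27.8
time: 31.05
tool_pos: [665.8, -375.4, 102.6]
tcp_rot: [180.0, -0.0, 0.0]
ft_force: [-1.8, -0.6, -2.8]
finger_gap: 27.7
time: 31.25
tool_pos: [666.4, -375.6, 102.0]
tcp_rot: [179.9, -0.1, 0.0]
ft_force: [0.3, 2.4, 3.7]
finger_gap: 27.8
```

```bash
python3 -m pendant '[[0.3,0,0,0,0],[0.6,0,0,0,0],[0.6,0,0,0,0],[0.6,0,0,-15,0],[0.6,0,0,-30,0],[0.6,-20.5,-27.8,0,0],[0.6,-20.5,-27.8,0,0],[0.6,-20.5,-27.8,0,0],[0.6,-20.5,-27.8,0,0],[0.6,-20.5,-27.8,0,0]]';python3 -m pendant '[[0.6,-20.5,-27.8,0,0],[0.6,-20.5,-27.8,0,0],[0.6,-20.5,-27.8,0,0],[0.6,-20.5,-27.8,0,0],[0.6,-20.5,-27.8,0,0],[0.6,-20.5,-27.8,0,0],[0.6,-20.5,-27.8,0,0],[0.6,0,0,0,0]]'; python3 -c "
from h import *
st();
for c in('top','side'):
  p,d=look(c,c+'16'); X=cloud(c,d)
  print(c,'on belt',top_at(X,(666,-375),40,135,160),'p2',top_at(X,(417,-42),40,78,100),'p1',top_at(X,(420,101),40,78,100))
"
```

```text
time: 32.25
tool_pos: [562.5, -235.5, 146.7]
tcp_rot: [180.0, -0.1, 0.0]
ft_force: [0.8, 0.4, 0.9]
finger_gap: 51.0
time: 33.05
tool_pos: [418.1, -39.4, 146.4]
tcp_rot: [-180.0, -0.0, 0.2]
ft_force: [1.1, -1.1, 0.2]
finger_gap: 51.3
{'time': 33.05, 'tool_pos': [418.11, -39.42, 146.43], 'tcp_rot': [-179.96, -0.04, 0.15], 'joint_pos': [-12.44, -20.29, 115.99, 0.05, 84.26, -12.59], 'ft_force': [1.11, -1.06, 0.19], 'finger_gap': 51.29}
top on belt ([665.2, -378.4, 664.8, -377.5, 147.5], 102) p2 None p1 ([420.5, 100.0, 419.0, 99.6, 88.6], 97)
side on belt ([664.6, -376.4, 664.5, -373.3, 146.6], 57) p2 ([417.7, -39.8, 416.9, -36.3, 87.3], 83) p1 ([421.0, 103.9, 419.5, 106.3, 87.9], 101)
```

```bash
python3 -m pendant '[[0.6,0,2,40,0],[0.6,0,0,35,0],[0.6,0,0,18,0],[0.6,0,0,13,0],[0.6,0,0,0,0],[0.2,0,0,0,0],[0.2,0,0,0,0],[0.2,0,0,0,0],[0.2,0,0,0,0],[0.2,0,0,0,0]]' 40; python3 -m pendant '[[0.2,0,0,-10,0],[0.2,0,0,-25,0],[0.2,0,0,-35,0],[0.2,0,0,-35,0],[0.2,0,0,0,0]]'
```

```text
time: 34.15
tool_pos: [420.5, -44.2, 40.8]
tcp_rot: [180.0, -0.1, 0.0]
ft_force: [-2.8, -1.3, 7.2]
finger_gap: 27.8
time: 34.65
tool_pos: [422.8, -44.4, 150.4]
tcp_rot: [179.9, -0.5, 0.0]
ft_force: [1.7, -0.1, -3.4]
finger_gap: 28.3
```

```bash
python3 -m pendant '[[0.2,8,7,0,0],[0.2,16,13,0,0],[0.2,22,18,0,0],[0.2,22,18,0,0],[0.2,22,18,0,0],[0.2,22,18,0,0],[0.2,22,18,0,0],[0.2,22,18,0,0],[0.2,22,18,0,0]]'; python3 -m pendant '[[0.2,22,18,0,0],[0.2,22,18,0,0],[0.2,16,13,0,0],[0.2,7,5,0,0],[0.2,0,0,0,0],[0.2,0,0,0,0]]'
```

```text
time: 35.55
tool_pos: [597.2, -190.5, 141.2]
tcp_rot: [-179.9, 0.2, 0.0]
ft_force: [0.5, 0.2, -3.3]
finger_gap: 27.8
time: 36.15
tool_pos: [663.6, -243.1, 142.8]
tcp_rot: [-179.9, 0.1, 0.0]
ft_force: [-0.5, -0.5, -3.5]
finger_gap: 27.8
```

```bash
python3 -m pendant '[[0.2,2,0,15,0],[0.2,0,0,15,0],[0.2,0,0,8,0],[0.2,0,0,3,0],[0.2,0,0,0,0]]'; python3 -m pendant '[[0.2,0,0,2,0],[0.2,0,0,0,0]]';  python3 -m pendant '[[0.2,0,0,2,0],[0.2,0,0,0,0]]'
```

```text
time: 36.65
tool_pos: [666.1, -243.4, 102.7]
tcp_rot: [-180.0, 0.1, 0.0]
ft_force: [-0.2, 0.2, -3.8]
finger_gap: 27.7
time: 36.85
tool_pos: [666.8, -243.8, 101.7]
tcp_rot: [180.0, -0.0, 0.0]
ft_force: [-0.8, -0.1, -3.6]
finger_gap: 28.0
time: 37.05
tool_pos: [667.0, -244.1, 101.1]
tcp_rot: [179.9, -0.1, 0.0]
ft_force: [-4.0, 2.2, 4.6]
finger_gap: 28.0
```

```bash
python3 -m pendant '[[0.3,0,0,0,0],[0.6,0,0,0,0],[0.6,0,0,0,0],[0.6,0,0,-15,0],[0.6,0,0,-30,0],[0.6,-18.9,-26.5,0,0],[0.6,-18.9,-26.5,0,0],[0.6,-18.9,-26.5,0,0],[0.6,-18.9,-26.5,0,0],[0.6,-18.9,-26.5,0,0]]';python3 -m pendant '[[0.6,-18.9,-26.5,0,0],[0.6,-18.9,-26.5,0,0],[0.6,-18.9,-26.5,0,0],[0.6,-18.9,-26.5,0,0],[0.6,-18.9,-26.5,0,0],[0.6,-18.9,-26.5,0,0],[0.6,-18.9,-26.5,0,0],[0.6,-18.9,-26.5,0,0],[0.6,0,0,0,0]]'; python3 -c "
from h import *
st();
for c in('top','side'):
  p,d=look(c,c+'17'); X=cloud(c,d)
  for y in(-376,-244): print(c,'on belt',top_at(X,(666,y),40,135,160))
  print('p1',top_at(X,(420,101),60,78,100))
"
```

```text
time: 38.05
tool_pos: [571.8, -110.4, 145.9]
tcp_rot: [180.0, -0.1, 0.0]
ft_force: [-0.4, 0.3, -0.1]
finger_gap: 51.5
time: 38.95
tool_pos: [419.6, 103.3, 145.8]
tcp_rot: [-179.9, -0.1, 0.2]
ft_force: [0.8, -0.6, -0.1]
finger_gap: 51.1
{'time': 38.95, 'tool_pos': [419.59, 103.32, 145.79], 'tcp_rot': [-179.92, -0.08, 0.19], 'joint_pos': [6.96, -18.15, 114.4, 0.07, 83.67, 6.76], 'ft_force': [0.75, -0.63, -0.09], 'finger_gap': 51.14}
top on belt ([665.4, -378.1, 664.7, -377.2, 147.8], 103)
top on belt ([665.1, -242.0, 664.5, -240.5, 148.1], 99)
p1 None
side on belt ([665.1, -379.4, 664.2, -373.8, 146.5], 56)
side on belt ([664.6, -236.9, 663.9, -234.8, 146.5], 65)
p1 ([420.5, 103.7, 419.8, 106.7, 88.4], 100)
```

```bash
python3 -m pendant '[[0.6,0.5,2,40,0],[0.6,0,0,35,0],[0.6,0,0,18,0],[0.6,0,0,13,0],[0.6,0,0,0,0],[0.2,0,0,0,0],[0.2,0,0,0,0],[0.2,0,0,0,0],[0.2,0,0,0,0],[0.2,0,0,0,0]]' 40; python3 -m pendant '[[0.2,0,0,-10,0],[0.2,0,0,-25,0],[0.2,0,0,-35,0],[0.2,0,0,-35,0],[0.2,0,0,0,0]]'
```

```text
time: 40.05
tool_pos: [422.3, 98.7, 39.8]
tcp_rot: [180.0, -0.1, 0.0]
ft_force: [-1.6, -1.2, 7.0]
finger_gap: 28.5
time: 40.55
tool_pos: [424.6, 99.2, 149.4]
tcp_rot: [-179.9, -0.5, 0.0]
ft_force: [1.1, 0.8, -2.4]
finger_gap: 28.1
```

```bash
python3 -m pendant '[[0.2,8,7,0,0],[0.2,16,13.5,0,0],[0.2,22,18.7,0,0],[0.2,22,18.7,0,0],[0.2,22,18.7,0,0],[0.2,22,18.7,0,0],[0.2,22,18.7,0,0],[0.2,22,18.7,0,0],[0.2,22,18.7,0,0]]'; python3 -m pendant '[[0.2,22,18.7,0,0],[0.2,22,18.7,0,0],[0.2,16,13.5,0,0],[0.2,7,5,0,0],[0.2,0,0,0,0],[0.2,0,0,0,0]]'
```

```text
time: 41.45
tool_pos: [598.7, -53.9, 140.2]
tcp_rot: [-180.0, 0.3, 0.0]
ft_force: [-0.2, 0.6, -3.4]
finger_gap: 28.2
time: 42.05
tool_pos: [665.2, -108.0, 141.8]
tcp_rot: [-179.9, 0.2, 0.0]
ft_force: [0.4, 0.5, -4.1]
finger_gap: 28.5
```

```bash
python3 -m pendant '[[0.2,0,0,15,0],[0.2,0,0,15,0],[0.2,0,0,7,0],[0.2,0,0,3,0],[0.2,0,0,0,0]]'; python3 -m pendant '[[0.2,0,0,2,0],[0.2,0,0,0,0]]';  python3 -m pendant '[[0.2,0,0,2,0],[0.2,0,0,0,0]]'
```

```text
time: 42.55
tool_pos: [665.6, -108.1, 102.4]
tcp_rot: [-180.0, 0.1, 0.0]
ft_force: [-0.1, -0.8, -3.3]
finger_gap: 28.4
time: 42.75
tool_pos: [666.7, -108.6, 102.0]
tcp_rot: [180.0, -0.1, 0.0]
ft_force: [-0.8, -0.0, -4.2]
finger_gap: 28.2
time: 42.95
tool_pos: [666.8, -108.7, 100.1]
tcp_rot: [180.0, -0.1, 0.0]
ft_force: [-0.1, -0.1, -1.7]
finger_gap: 28.1
```

```bash
python3 -m pendant '[[0.2,0,0,1.5,0],[0.2,0,0,0,0],[0.3,0,0,0,0],[0.6,0,0,0,0],[0.6,0,0,0,0],[0.6,0,0,-15,0],[0.6,0,0,-40,0],[0.6,0,0,-35,0],[0.6,0,0,0,0]]';python3 -m pendant '[[0.6,-24,0,0,0],[0.6,-24,0,0,0],[0.6,-24,0,0,0],[0.6,-24,0,0,0],[0.6,-24,0,0,0],[0.6,0,0,0,0]]'; python3 -c "
from h import *
st()
p,d=look('top','top18'); q,e=look('side','side18'); X=cloud('top',d)
for y in(-376,-241,-109): print('on belt',top_at(X,(666,y),40,135,160))
for k in('top','side'): print(find(k,'crank_grip'))
print('crank',top_at(X,(377,-347),30,165,190),top_at(cloud('side',e),(377,-347),30,165,190))
m=(X[...,2]>76)&(X[...,2]<95)&(np.hypot(X[...,0]-532,X[...,1]-107)<25); k=X[m]
w,V=np.linalg.eigh(np.cov(k[:,:2].T)); print('dial',k.mean(0).round(),np.degrees(np.arctan2(V[1,1],V[0,1])),len(k),w)
M=np.array([(431.5,-419.3),(390,-392.2),(395.8,-302.7),(514.3,-332.6),(429.8,-419.1),(376.7,-347.1)])
from scipy.optimize import least_squares
s=least_squares(lambda c:np.hypot(*(M-c).T)-70,(444,-350)); print(s.x,s.fun)
cv2.imwrite('pics/c18.png',np.hstack([cv2.resize(p[180:215,210:245],(400,400),interpolation=2),cv2.resize(p[190:250,330:410],(400,400))]))
"
```

```text
time: 43.85
tool_pos: [670.2, -109.4, 197.1]
tcp_rot: [179.8, -0.7, 0.0]
ft_force: [0.5, -0.6, 0.6]
finger_gap: 51.3
time: 44.45
tool_pos: [544.6, -108.6, 188.8]
tcp_rot: [180.0, 0.0, -0.0]
ft_force: [0.4, 0.5, -0.0]
finger_gap: 51.4
{'time': 44.45, 'tool_pos': [544.59, -108.58, 188.78], 'tcp_rot': [179.99, 0.0, -0.0], 'joint_pos': [-16.56, 0.71, 92.95, -0.01, 86.34, -16.55], 'ft_force': [0.41, 0.45, -0.01], 'finger_gap': 51.45}
on belt ([665.6, -378.0, 664.6, -377.1, 147.8], 105)
on belt ([691.6, -242.4, 691.9, -242.8, 149.2], 62)
on belt ([666.8, -99.9, 667.3, -100.4, 148.4], 8)
[([380, -344, 174], 0.61)]
[([375, -340, 152], 0.7)]
crank ([375.4, -347.7, 375.3, -346.9, 177.3], 76) ([379.0, -344.6, 378.0, -343.3, 175.8], 44)
dial [533. 108.  84.] 45.23612773040285 51 [ 12.23273149 110.74952405]
[ 446.61284542 -350.99720466] [-0.04522927  0.01917317  0.10396022  0.14276894  0.14743405  0.02138359]
```

View pics/c18.png

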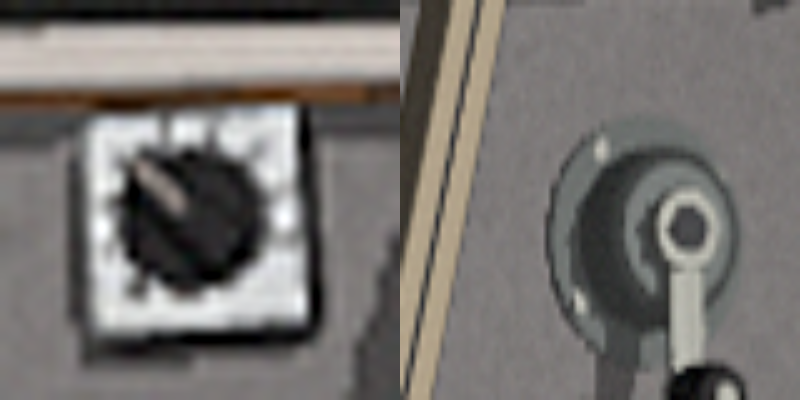

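Dial bar is at 45°, on mark 3. Plate 2 reads x 692, so it was either knocked aside or is partly hidden. Checking.

```bash
python3 -m pendant '[[0.6,-24,-24,0,0],[0.6,-24,-24,0,0],[0.6,-24,-24,0,0],[0.6,0,0,0,0]]'; python3 -c "
from h import *
p,d=look('top','top19'); q,e=look('side','side19')
for Z in(cloud('top',d),cloud('side',e)):
  for y in(-376,-241,-109): print('on belt',top_at(Z,(672,y),50,135,160))
cv2.imwrite('pics/c19.png',np.hstack([cv2.resize(p[90:210,260:450],(475,300)),cv2.resize(q[80:240,190:310],(225,300))]))
"
```

```text
time: 45.05
tool_pos: [473.0, -34.2, 188.0]
tcp_rot: [-179.9, 0.0, 0.2]
ft_force: [0.1, -0.0, 1.2]
finger_gap: 51.1
on belt ([665.5, -377.5, 664.7, -377.1, 148.3], 103)
on belt ([687.9, -242.6, 687.2, -241.9, 148.1], 98)
on belt ([665.5, -106.7, 664.6, -105.9, 148.6], 97)
on belt ([665.2, -377.5, 664.1, -373.6, 146.4], 59)
on belt ([688.0, -242.6, 686.5, -236.6, 146.3], 67)
on belt ([664.9, -102.2, 663.7, -99.1, 147.0], 75)
```

View pics/c19.png

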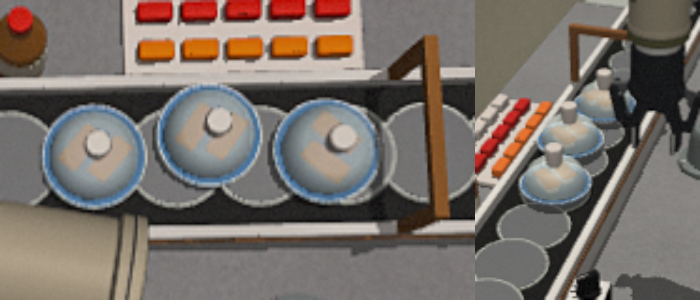

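Plate 2 was knocked to x≈688, against the far rail. I'll re-centre it before winding.

```bash
python3 -m pendant '[[0.6,21.5,20.6,0,0],[0.6,21.5,20.6,0,0],[0.6,21.5,20.6,0,0],[0.6,21.5,20.6,0,0],[0.6,21.5,20.6,0,0],[0.6,21.5,20.6,0,0],[0.6,21.5,20.6,0,0],[0.6,21.5,20.6,0,0],[0.6,21.5,20.6,0,0],[0.6,21.5,20.6,0,0]]'; python3 -m pendant '[[0.6,0,0,0,0],[0.6,0,0,0,0]]'; python3 -c "
from h import *
st()"
```

```text
time: 46.15
tool_pos: [690.9, -244.7, 187.0]
tcp_rot: [180.0, 0.0, -0.0]
ft_force: [0.8, -0.3, 0.4]
finger_gap: 51.1
time: 46.35
tool_pos: [689.7, -243.8, 186.1]
tcp_rot: [-180.0, 0.1, -0.1]
ft_force: [-0.1, 0.5, -0.7]
finger_gap: 51.3
{'time': 46.35, 'tool_pos': [689.72, -243.77, 186.06], 'tcp_rot': [-179.96, 0.09, -0.05], 'joint_pos': [-23.48, 28.53, 60.75, -0.0, 90.81, -23.43], 'ft_force': [-0.12, 0.47, -0.66], 'finger_gap': 51.26}
```

```bash
python3 -m pendant '[[0.6,-1.5,-2,40,0],[0.6,0,0,30,0],[0.6,0,0,14,0],[0.6,0,0,0,0],[0.2,0,0,0,0],[0.2,0,0,0,0],[0.2,0,0,0,0],[0.2,0,0,0,0],[0.2,0,0,0,0]]' 40; python3 -m pendant '[[0.2,0,0,-8,0],[0.2,0,0,0,0],[0.2,-8,0,0,0],[0.2,-10,0,0,0],[0.2,-4.5,0,0,0],[0.2,0,0,0,0],[0.2,0,0,5,0],[0.2,0,0,0,0]]';python3 -m pendant '[[0.2,0,0,2,0],[0.2,0,0,0,0]]'
```

```text
time: 47.25
tool_pos: [689.0, -241.0, 107.0]
tcp_rot: [179.9, -0.2, 0.0]
ft_force: [-3.6, 0.9, 6.9]
finger_gap: 27.3
time: 48.05
tool_pos: [665.8, -240.7, 107.1]
tcp_rot: [180.0, -0.0, 0.0]
ft_force: [-0.5, -0.8, -1.5]
finger_gap: 27.5
time: 48.25
tool_pos: [665.9, -240.9, 107.0]
tcp_rot: [179.9, -0.1, 0.0]
ft_force: [-5.0, 0.2, 8.6]
finger_gap: 27.5
```

```bash
python3 -m pendant '[[0.3,0,0,0,0],[0.6,0,0,0,0],[0.6,0,0,0,0],[0.6,0,0,-15,0],[0.6,0,0,-40,0],[0.6,0,0,-35,0],[0.7,-24,8.8,0,0],[0.7,-24,8.8,0,0],[0.7,-24,8.8,0,0],[0.7,-24,8.8,0,0]]'; python3 -m pendant '[[0.7,-24,8.8,0,0],[0.7,-24,8.8,0,0],[0.7,-24,8.8,0,0],[0.7,-24,8.8,0,0],[0.7,-24,8.8,0,0],[0.7,-24,8.8,0,0],[0.7,-24,8.8,0,0],[0.7,-24,8.8,0,0],[0.7,0,0,0,0],[0.7,0,0,0,0]]'; python3 -c "
from h import *
st()
p,d=look('top','top20'); q,e=look('side','side20')
for Z in(cloud('top',d),cloud('side',e)):
  for y in(-376,-241,-107): print('on belt',top_at(Z,(668,y),50,135,160))
  print(top_at(Z,(421,320),36,60,85),top_at(Z,(424,248),36,60,85))
A=np.array([446.6,-351]); H=np.array([376.7,-347.1])-A; f0=np.degrees(np.arctan2(H[1],H[0])); print(f0)
a=np.deg2rad(f0-20*np.arange(19)); P=A+70.8*np.c_[np.cos(a),np.sin(a)]; D=np.diff(P,axis=0)
print([(i+1,round(float(x),1),round(float(-y),1)) for i,(x,y) in enumerate(D)])
"
```

```text
time: 49.25
tool_pos: [568.9, -276.1, 196.3]
tcp_rot: [180.0, -0.1, 0.0]
ft_force: [-0.5, 0.6, -0.2]
finger_gap: 59.9
time: 50.25
tool_pos: [377.7, -346.6, 196.2]
tcp_rot: [179.9, -0.1, -0.0]
ft_force: [0.4, 0.4, -0.0]
finger_gap: 59.5
{'time': 50.25, 'tool_pos': [377.73, -346.65, 196.16], 'tcp_rot': [179.94, -0.08, -0.05], 'joint_pos': [-48.29, -6.31, 98.97, 0.02, 87.24, -48.25], 'ft_force': [0.36, 0.41, -0.05], 'finger_gap': 59.46}
on belt ([665.5, -378.0, 664.5, -377.4, 148.3], 99)
on belt ([665.0, -241.7, 664.3, -241.7, 148.8], 97)
on belt ([665.2, -106.9, 664.9, -106.1, 147.7], 99)
([419.1, 320.6, 418.3, 319.7, 68.9], 285) ([422.2, 247.3, 422.0, 246.5, 69.2], 276)
on belt ([665.2, -377.3, 664.2, -374.0, 146.7], 57)
on belt ([664.7, -239.6, 664.0, -235.9, 146.4], 67)
on belt ([664.6, -103.3, 663.8, -99.7, 147.0], 74)
([420.7, 323.0, 420.1, 326.1, 69.0], 381) ([424.7, 250.3, 424.0, 253.2, 69.2], 334)
176.80655072671675
[(1, 5.6, -23.9), (2, 13.5, -20.6), (3, 19.7, -14.7), (4, 23.5, -7.1), (5, 24.6, 1.4), (6, 22.6, 9.7), (7, 17.9, 16.8), (8, 11.1, 21.9), (9, 2.9, 24.4), (10, -5.6, 23.9), (11, -13.5, 20.6), (12, -19.7, 14.7), (13, -23.5, 7.1), (14, -24.6, -1.4), (15, -22.6, -9.7), (16, -17.9, -16.8), (17, -11.1, -21.9), (18, -2.9, -24.4)]
```

All three plates are centred on the belt and both jars stand in the tray. Grip the crank and wind 45 rows of 20° (0.45 m), starting with one turn and a check.

```bash
python3 -m pendant '[[0.7,-1,0,30,0],[0.7,0,0,30,0],[0.7,0,0,22,0],[0.7,0,0,0,0],[0.2,0,0,0,0],[0.2,0,0,0,0],[0.2,0,0,0,0],[0.2,0,0,0,0],[0.2,0,0,0,0]]' 35; python3 -m pendant '[[0.2,5.6,-23.9,0,0],[0.2,13.5,-20.6,0,0],[0.2,19.7,-14.7,0,0],[0.2,0,0,0,0]]'; python3 -m pendant '[[0.2,23.5,-7.1,0,0],[0.2,24.6,1.4,0,0],[0.2,22.6,9.7,0,0],[0.2,0,0,0,0]]'; python3 -c "
from h import *
st()
p,d=look('top','top21'); Z=cloud('top',d)
for y in(-436,-301,-167): print('on belt',top_at(Z,(668,y),50,135,160))
"
```

```text
time: 51.25
tool_pos: [376.9, -347.1, 115.2]
tcp_rot: [179.9, -0.1, 0.0]
ft_force: [-3.7, 1.1, 5.7]
finger_gap: 25.2
time: 51.65
tool_pos: [418.3, -286.0, 115.2]
tcp_rot: [179.9, -0.3, 0.1]
ft_force: [0.1, 4.1, 7.9]
finger_gap: 25.0
time: 52.05
tool_pos: [488.9, -293.9, 115.3]
tcp_rot: [179.7, -0.2, 0.0]
ft_force: [-0.3, -3.9, 7.1]
finger_gap: 24.3
{'time': 52.05, 'tool_pos': [488.9, -293.95, 115.34], 'tcp_rot': [179.72, -0.22, 0.04], 'joint_pos': [-36.1, 5.46, 95.81, -0.1, 78.38, -36.11], 'ft_force': [-0.26, -3.86, 7.1], 'finger_gap': 24.3}
on belt ([666.2, -441.2, 665.0, -441.0, 148.1], 104)
on belt ([666.1, -304.7, 664.5, -303.2, 148.0], 103)
on belt ([666.2, -168.6, 664.5, -168.0, 148.6], 98)
```

```bash
python3 -m pendant '[[0.2,17.9,16.8,0,0],[0.2,11.1,21.9,0,0],[0.2,2.9,24.4,0,0],[0.2,-5.6,23.9,0,0],[0.2,-13.5,20.6,0,0],[0.2,-19.7,14.7,0,0],[0.2,0,0,0,0]]'; python3 -m pendant '[[0.2,-23.5,7.1,0,0],[0.2,-24.6,-1.4,0,0],[0.2,-22.6,-9.7,0,0],[0.2,-17.9,-16.8,0,0],[0.2,-11.1,-21.9,0,0],[0.2,-2.9,-24.4,0,0],[0.2,0,0,0,0]]'; python3 -c "
from h import *
p,d=look('top','top22'); Z=cloud('top',d)
for y in(-557,-421,-287): print('on belt',top_at(Z,(668,y),50,135,160))
"
```

```text
time: 52.8
tool_pos: [476.4, -413.8, 115.2]
tcp_rot: [-179.9, 0.1, -0.1]
ft_force: [-6.9, 11.6, 11.6]
finger_gap: 24.8
time: 53.5
tool_pos: [377.0, -345.2, 115.4]
tcp_rot: [179.9, -0.1, 0.1]
ft_force: [-3.2, 2.7, 6.5]
finger_gap: 24.9
on belt ([665.6, -559.0, 664.5, -558.2, 147.3], 120)
on belt ([665.8, -423.6, 663.8, -422.7, 147.9], 104)
on belt ([665.6, -286.2, 664.4, -285.2, 148.6], 99)
```

```bash
python3 -m pendant '[[0.2,5.6,-23.9,0,0],[0.2,13.5,-20.6,0,0],[0.2,19.7,-14.7,0,0],[0.2,23.5,-7.1,0,0],[0.2,24.6,1.4,0,0],[0.2,22.6,9.7,0,0],[0.2,0,0,0,0]]'; python3 -m pendant '[[0.2,17.9,16.8,0,0],[0.2,11.1,21.9,0,0],[0.2,2.9,24.4,0,0],[0.2,-5.6,23.9,0,0],[0.2,-13.5,20.6,0,0],[0.2,-19.7,14.7,0,0],[0.2,0,0,0,0]]'; python3 -m pendant '[[0.2,-23.5,7.1,0,0],[0.2,-24.6,-1.4,0,0],[0.2,-22.6,-9.7,0,0],[0.2,-17.9,-16.8,0,0],[0.2,-11.1,-21.9,0,0],[0.2,-2.9,-24.4,0,0],[0.2,0,0,0,0]]'; python3 -c "
from h import *
p,d=look('top','top23'); q,e=look('side','side23')
for Z in (cloud('top',d),cloud('side',e)):
  for y in(-737,-601,-467): print('on belt',top_at(Z,(668,y),50,135,160))
"
```

```text
time: 54.25
tool_pos: [489.0, -294.0, 115.4]
tcp_rot: [179.7, -0.2, 0.0]
ft_force: [-0.5, -3.9, 6.8]
finger_gap: 24.9
time: 54.95
tool_pos: [476.5, -413.8, 115.2]
tcp_rot: [-179.9, 0.1, -0.1]
ft_force: [-7.8, 12.8, 12.9]
finger_gap: 25.2
time: 55.65
tool_pos: [377.1, -345.2, 115.4]
tcp_rot: [179.9, -0.1, 0.1]
ft_force: [-3.2, 2.7, 6.9]
finger_gap: 24.8
on belt None
on belt ([665.3, -602.3, 663.9, -600.9, 147.5], 112)
on belt ([664.9, -461.1, 663.5, -460.6, 147.3], 74)
on belt ([664.9, -736.2, 663.6, -732.2, 144.2], 37)
on belt ([664.7, -600.1, 663.5, -598.3, 148.2], 40)
on belt ([665.1, -462.3, 664.0, -460.4, 147.0], 51)
```

```bash
python3 -m pendant '[[0.2,5.6,-23.9,0,0],[0.2,13.5,-20.6,0,0],[0.2,19.7,-14.7,0,0],[0.2,23.5,-7.1,0,0],[0.2,24.6,1.4,0,0],[0.2,22.6,9.7,0,0],[0.2,17.9,16.8,0,0],[0.2,11.1,21.9,0,0],[0.2,2.9,24.4,0,0],[0.2,0,0,0,0]]'; python3 -c "
from h import *
st()
p,d=look('top','top24'); q,e=look('side','side24')
for Z in (cloud('top',d),cloud('side',e)):
  for y in(-827,-691,-554): print('on belt',top_at(Z,(668,y),50,135,160))
"
```

```text
time: 56.75
tool_pos: [516.6, -358.7, 115.2]
tcp_rot: [179.8, 0.1, -0.1]
ft_force: [-11.3, -1.3, 13.1]
finger_gap: 25.1
{'time': 56.75, 'tool_pos': [516.62, -358.73, 115.22], 'tcp_rot': [179.78, 0.09, -0.12], 'joint_pos': [-39.3, 14.55, 85.64, -0.23, 79.74, -39.14], 'ft_force': [-11.25, -1.3, 13.08], 'finger_gap': 25.09}
on belt None
on belt ([664.6, -686.0, 663.2, -684.9, 146.0], 56)
on belt ([665.1, -556.6, 663.8, -555.3, 147.3], 120)
on belt None
on belt ([664.8, -691.1, 663.4, -687.4, 144.5], 39)
on belt ([665.4, -544.5, 663.6, -543.9, 137.2], 6)
```

```bash
python3 -m pendant '[[0.6,0,0,0,0],[0.7,0,0,0,0],[0.7,0,0,0,0],[0.7,0,0,-20,0],[0.7,0,0,-40,0],[0.7,0,0,-40,0],[0.7,-10,-30,0,0],[0.7,-10,-40,0,0],[0.7,-10,-40,0,0],[0.7,-10,-40,0,0]]'; python3 -m pendant '[[0.7,-10,-40,0,0],[0.7,-10,-40,0,0],[0.7,0,0,0,0],[0.7,0,0,0,0],[0.7,0,0,0,0]]'; python3 -c "
from h import *
st()
p,d=look('top','top25'); q,e=look('side','side25')
for Z in (cloud('top',d),cloud('side',e)):
  for y in(-827,-691,-554): print('on belt',top_at(Z,(668,y),50,135,160))
  print(top_at(Z,(421,320),36,60,85),top_at(Z,(424,248),36,60,85))
X=cloud('top',d)
m=(X[...,2]>76)&(X[...,2]<95)&(np.hypot(X[...,0]-532,X[...,1]-107)<25); k=X[m]
w,V=np.linalg.eigh(np.cov(k[:,:2].T)); print('dial',k.mean(0).round(),np.degrees(np.arctan2(V[1,1],V[0,1])),len(k),w)
print(find('top','soy_bottle'),find('top','plate_stack'),find('side','food_box'),find('side','plate1_c'))
cv2.imwrite('pics/c25.png',np.hstack([cv2.resize(q[60:200,220:360],(560,560)),cv2.resize(p[100:200,400:442],(235,560))]))
"
```

```text
time: 57.85
tool_pos: [477.4, -202.5, 212.9]
tcp_rot: [-180.0, -0.0, 0.0]
ft_force: [0.2, 0.2, -0.3]
finger_gap: 59.7
time: 58.35
tool_pos: [458.1, -124.6, 213.1]
tcp_rot: [180.0, -0.0, 0.0]
ft_force: [-0.1, -0.2, -1.1]
finger_gap: 59.8
{'time': 58.35, 'tool_pos': [458.07, -124.59, 213.15], 'tcp_rot': [179.97, -0.03, 0.03], 'joint_pos': [-21.4, -12.75, 102.93, -0.02, 89.79, -21.42], 'ft_force': [-0.13, -0.22, -1.13], 'finger_gap': 59.82}
on belt None
on belt ([664.7, -685.5, 663.1, -684.8, 145.7], 60)
on belt ([664.9, -556.4, 663.7, -554.4, 147.3], 120)
([419.0, 320.5, 418.4, 319.6, 68.9], 287) ([422.2, 247.0, 422.2, 246.6, 68.9], 275)
on belt None
on belt ([664.9, -688.0, 663.6, -686.9, 145.3], 37)
on belt ([662.5, -542.6, 662.5, -544.9, 136.9], 6)
([420.6, 322.3, 420.0, 325.7, 69.1], 377) ([424.3, 249.9, 423.8, 253.5, 69.2], 338)
dial [533. 108.  83.] 46.05038990026099 50 [ 11.78196687 111.35903234]
[([799, -19, 113], 0.75)] [([273, 300, 79], 0.89)] [([253, -260, 88], 0.6)] [([374, 485, 53], 0.98), ([669, -518, 99], 0.59), ([501, -353, 110], 0.24)]
```

View pics/c25.png

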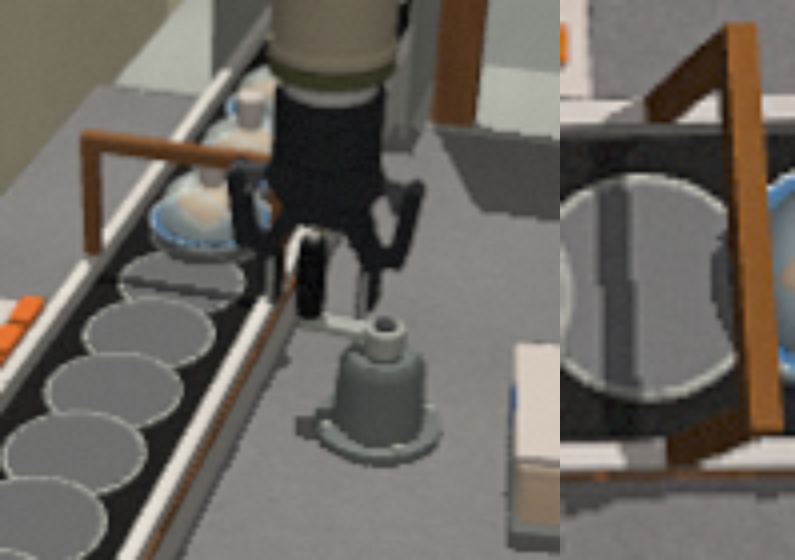

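The lead plate is hidden behind the arm, so I'm stepping aside for a last check.

```bash
python3 -m pendant '[[0.7,-20,40,0,0],[0.7,-20,40,0,0],[0.7,-30,40,0,0],[0.7,-20,40,0,0],[0.7,0,0,0,0],[0.7,0,0,0,0],[0.7,0,0,0,0]]'; python3 -c "
from h import *
st()
q,e=look('side','side26'); Z=cloud('side',e)
for y in(-825,-688,-554): print('on belt',top_at(Z,(668,y),50,120,160))
cv2.imwrite('pics/c26.png',cv2.resize(q[60:160,220:340],(720,600)))
"
```

```text
time: 59.35
tool_pos: [368.2, -283.6, 212.9]
tcp_rot: [-180.0, -0.0, 0.0]
ft_force: [1.3, 0.6, -0.3]
finger_gap: 60.1
{'time': 59.35, 'tool_pos': [368.18, -283.57, 212.88], 'tcp_rot': [-179.96, -0.0, 0.03], 'joint_pos': [-43.95, -14.34, 104.3, 0.03, 90.06, -43.98], 'ft_force': [1.25, 0.57, -0.29], 'finger_gap': 60.09}
on belt ([663.7, -823.2, 662.9, -821.3, 138.9], 52)
on belt ([662.7, -687.3, 662.9, -685.2, 138.4], 61)
on belt ([662.1, -550.3, 661.7, -545.9, 129.9], 28)
```

View pics/c26.png

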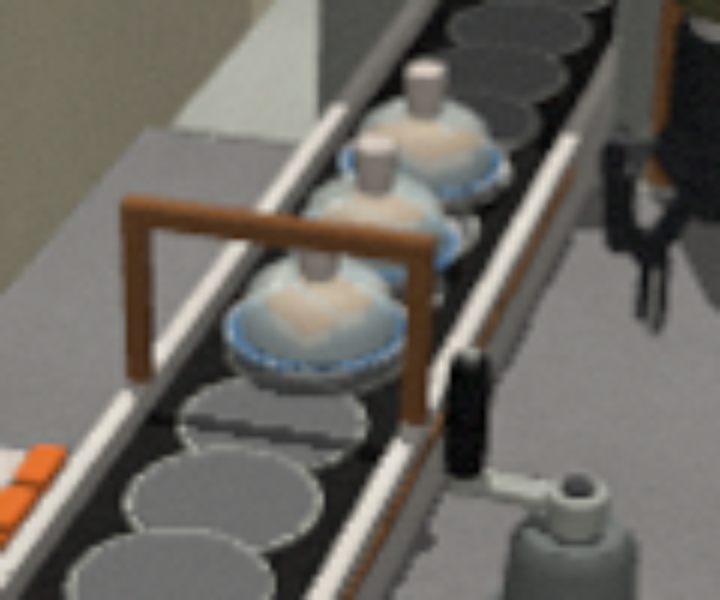

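All three plates stand level beyond the outlet arch with belt to spare ahead of them. The arm is clear, so I'm handing in.

```bash
python3 -c "
from h import *
print(hand_in())"
```

```text
the job is handed in; nothing more can be done
None
```

The job is done and handed in at about 59 s on the robot's clock; the hand-in reports no verdict.

- **Jars:** I wound the crank about 1.25 turns, which brought both jars in through the inlet arch, and stood them in the tray. The last check showed both lid tops at about 69 mm, so they are upright.
- **Plates:** I stood all three covered plates on the belt between the arches and wound on 2.5 turns. They now stand level on the belt at about 552, 683 and 820 mm to -y of the conveyor's origin, and need to be past 530 mm.
- **Dial:** The pointer reads 45–46°. I put mark 3 at 47–48°, so it is within the 8° allowed.
- **Bystanders:** I never touched the bottle, plate stack or food box. The bottle and the stack measured where they started, within a few millimetres. The food box agreed to about 5 mm. I left the turquoise look-alike alone.

**What went wrong on the way:**
- The fingertips sit about 27–30 mm higher than the reported tool position. My first grasp at a jar closed above its lid without moving it, and I corrected the depth after that.
- Plate 2 was knocked about 23 mm sideways on the belt. I lifted it and put it back in the middle before winding.

In the last side picture the rear plate's knob was partly hidden by the arch, so that reading came out low. The top view, taken just before, showed it at the right height and position.

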